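# Close the tile box: lid on, four clips in opposite-corner order

### The job

Set the loose lid onto the tile box without dropping it, seated flat on the rim with all clips still raised, and let go. Then snap its four clips fully home one at a time in opposite-corner order: any one, the one diagonally across from it, then the remaining two. Press each only until it has snapped onto its stop, never hard (over 22 N cracks a clip), and leave the rack, jar, palette and scraper alone.

Things in the scene. Friction and masses are not known exactly. Their poses are not given: they have to be found in the camera images.
- box: Open white plastic tile box, fixed to the bench: outside 120 mm (its x) by 180 mm (its y) by 50 mm high, walls 5 mm, cavity 110 by 170 mm. Origin: centre of its underside; z up; rim at z = 50 mm. The tiles stored inside stay clear of the lid.
- lid: Loose grey plastic lid, 0.6 to 0.75 kg, right way up. Below, a plug 100 (x) by 160 (y) by 8 mm; on it a flange 124 by 184 by 6 mm, top at z = 14 mm. Origin: centre of the plug's underside. Fits the box either way round, long side along the box's y; fully seated, the flange lies on the rim and the origin is 42 mm above the box's. Carries four clips, one near each corner.
- lid_handle (a point): Grip point of the lid's wooden bar handle: 16 mm thick (lid x), 70 mm long (lid y), standing 32 mm up from the flange top in the lid's middle. The point is on its centre line at lid z = 38 mm, 8 mm below the bar's top, 24 mm above the flange. Pinch across lid x with about 30 N.
- press_a (a point): Point fixed to the lid (not to the lever) where clip_a is best pressed straight down with closed fingers: lid x, y = +40, +70 mm, 22 mm out from the pin and still above the box; z = 28.5 mm is the nominal top of the lever when home (the true height may be 5 mm off).
- press_b (a point): Point fixed to the lid (not to the lever) where clip_b is best pressed straight down with closed fingers: lid x, y = +40, -70 mm, 22 mm out from the pin and still above the box; z = 28.5 mm is the nominal top of the lever when home (the true height may be 5 mm off).
- press_c (a point): Point fixed to the lid (not to the lever) where clip_c is best pressed straight down with closed fingers: lid x, y = -40, -70 mm, 22 mm out from the pin and still above the box; z = 28.5 mm is the nominal top of the lever when home (the true height may be 5 mm off).
- press_d (a point): Point fixed to the lid (not to the lever) where clip_d is best pressed straight down with closed fingers: lid x, y = -40, +70 mm, 22 mm out from the pin and still above the box; z = 28.5 mm is the nominal top of the lever when home (the true height may be 5 mm off).
- clip_a (a joint): Angle of the clip at the lid's (+x, +y) corner: 0 = home (level, snapped), positive = raised; starts about 0.6 to 0.85 rad. A steel lever 20 mm wide, 5 mm thick, 50 mm long from its pin (mid-thickness, along lid x) outwards along lid y, with a short hook that comes down outside the rim. Pins at lid x = +/-40, y = +/-48 mm, nominal z = 26 mm. Diagonal to clip_c.
- clip_b (a joint): Like clip_a, at the lid's (+x, -y) corner, diagonal to clip_d. Note: each clip's hinge sits at its own height, anywhere from 5 mm below to 5 mm above nominal, differing from corner to corner and not reported, so home must be found by feel.
- clip_c (a joint): Like clip_a, at the lid's (-x, -y) corner, diagonal to clip_a. Every clip pushes back with a spring as it is pressed (at most about 12 N felt at the press point), gives way about 1 to 2 mm before home, snaps onto a hard rubber stop and stays there.
- clip_d (a joint): Like clip_a, at the lid's (-x, +y) corner, diagonal to clip_b. Pressing the lid or a clip with more than 22 N while closing clips cracks it; approach the stop slowly and stop once it is felt.
- rack: Bystander: notched black plastic rack, 90 by 160 mm, with five tiles leaning in it, about 90 mm high, fixed. Origin: centre of its underside.
- jar: Bystander: closed stoneware jar, diameter 90 mm, 100 mm high, loose. Origin: centre of its underside.
- palette: Bystander: flat hard silicone palette, 90 by 130 by 8 mm, loose. Origin: centre of its underside.
- scraper: Bystander: stainless scraper with a wooden handle, 185 mm long (its x) and up to 60 mm wide, 14 mm high, loose. Origin: on its underside where handle and blade meet.

How it is judged:
By the outcome, as a careful person would: the job done as asked, in the order asked, and still so for the second after the job is handed in, with the robot touching nothing.
It also fails if it takes over 72 s, if anything falls off the work surface, if the arm or the gripper's body presses on something with over 40 N, if the wrist force passes 120 N, or if a joint passes its speed limit or range.

### The arm

A 6-joint arm with a two-finger parallel gripper is mounted at the origin on the work surface. World frame = base frame: x ahead of the robot, y to its left, z up, the work surface at z = 0. Lengths are in mm, angles in rad, forces in N, time in s.
With the tool pointing down it reaches from about 350 to 775 mm from the base axis. Payload 7.3 kg.
Tool frame: the origin (TCP) lies on the centre line of the jaws, within the pads' length; the fingertips stand 22 mm ahead of it and the grasp point (between the pads) lies 3 mm ahead of it; z points along the fingers, y is the direction in which the jaws open and shut (so a half turn about z gives the same grasp; the last joint's range is limited). The gripper opens to 92 mm and grips with 3 to 60 N. Pads are 19 mm wide; open, the fingers measure 130 mm over their backs; the gripper's body (75 mm by 190 mm) begins 47 mm behind the grasp point.
Start: joints at [1.018, 0.342, 1.524, -0, 1.275, -0.146], TCP at [207.715, 482.18, 248.741] pointing down, gripper open.
Joint ranges: [-2.53, 2.53], [-0.77, 2.02], [0.04, 2.7], [-1, 4.14], [0.28, 2.66], [-3.11, 3.11]. Speed limits (rad/s): [2.57, 2.57, 3.14, 3.14, 3.14, 3.14].

### API

Orientations are given as [roll, pitch, yaw] about the fixed x, y, z axes, in that order (R = Rz(yaw) Ry(pitch) Rx(roll)).
In Python, from plant import get_obs, capture, close_job gives the robot as it stands.
- The arm moves only by the tool carry_out, never from a script. Its arguments are lists of equal length, an entry for each row: "xyz": the shift along the tool's x, y, z scaled (see below), a list of three; "dr": the turn, a rotation vector about the tool's x, y, z scaled (see below), a list of three. A call has 1 to 8 rows; each row shifts and turns the commanded pose from where the row before left it, along the tool's axes as they then stand; what a row does not reach is not made up. The controller multiplies each number of a shift by 0.06 m and each number of a turn by 8 degrees. A row lasts 1/8 s, in which the tool goes at most 62.5 mm and 10.7 degrees, less where a joint would pass 70% of its speed; a pose out of reach is approached as far as the arm can. A call with a number of a shift or a turn outside -1 to 1 is refused whole. A call with a gripper value outside its range is refused whole. "gripper" is the gripper's target within -1 to 1 (fully open at 1, half-way at 0, shut at -1), set as the call begins (left out, the last holds). The fingers move at their own pace and stop on an object; the grip force is fixed at half the most. Time passes only in rows, so rows that do not move let the fingers close. It gives the time, the measured TCP pose, the force and the opening at its end, in the units of the state.
- get_obs(): the state, without advancing time (a new reading comes with each control period).
- capture(name): name is "side" or "top" or "wrist"; returns a dict with "image" (400x640x3 uint8, blue, green, red), "fx", "fy", "cx", "cy" (pixels), "pose" (4x4, takes a point from camera to world coordinates). Camera axes: x right, y up, looking along -z (the intrinsics and any distortion apply to the point x, -y, -z); pixel columns grow to the right and rows downward; lengths in mm; the calibration is good to about 2 mm. A picture is of the moment at which its call begins. There is no depth.
- close_job(): hands the job in, once; it reports no verdict.
The state is a dict: "time": time; "joint_positions": joint angles; "dq": joint speeds; "tau": joint torques, N m; "tool_pos": TCP position; "tcp_rot": TCP orientation; "contact_force": force on the tool from outside, world axes, zero at the start; "moment": the same for the moment, N m; "grip_width": finger opening in mm.
Only numpy, scipy, OpenCV 4.12 (cv2) and the standard library are available. Lean on these libraries where they do the work, as an engineer would, in place of code of your own. Each camera call takes 0.05 s, during which the arm holds its last target.

## Working session

There is one attempt and no reset: what is moved stays moved. The work goes in short steps, Python scripts to look and compute and a tool call to move; the robot and the scene stay as the last step left them, time stands still between calls to the robot, and variables do not carry over. Pictures are saved under pics/ and viewed, and the job is handed in when it is done.

Besides the shell and the picture viewer there is one more tool, called after "Request:" as a command line: name --argument value ..., lists and objects as JSON in quotes. carry_out: Moves the arm, as the interface text tells. Shifts and turns lie within -1 to 1; 1 stands for 0.06 m of shift or 8 degrees of turn. Its arguments: {"type":"object","properties":{"xyz":{"type":"array"},"dr":{"type":"array"},"gripper":{"type":"number"}},"required":["xyz","dr"]}

```bash
mkdir -p pics; ls; python3 - <<'E'
from plant import get_obs, capture
import cv2,json
o=get_obs();print({k:(v if not hasattr(v,'tolist') else v.tolist()) for k,v in o.items()})
for n in ["side","top","wrist"]:
    c=capture(n);cv2.imwrite(f"pics/{n}0.png",c["image"]);print(n,{k:(v if k!='pose' else [[round(float(a),4) for a in r] for r in v]) for k,v in c.items() if k!='image'})
E
```

```text
pics
{'time': 0.0, 'joint_positions': [1.0179768275930878, 0.3427039432598401, 1.525021042265611, -2.040274134520051e-05, 1.2753714687840716, -0.1460368058314522], 'dq': [9.710755653757517e-05, -0.00018826522871533935, 0.00039633049837736956, -0.0013293667591982136, 0.0005537875152962949, -0.0010172969616210454], 'tau': [0.0014666099741589278, -43.122392892837524, -24.422775506973267, 0.0719343451783061, 0.05562523961998522, -0.00012874685126007535], 'tool_pos': [207.5265128082991, 481.8406039388187, 248.05326984127805], 'tcp_rot': [-3.1401020208546577, -0.0001995281797637638, 2.734815766367278], 'contact_force': [0.7880039453500773, 0.6591982401605166, -0.2903680019938644], 'moment': [-0.04958817809609436, -0.027383491935684425, -0.009385826793750903], 'grip_width': 91.880544028976}
side {'fx': 506.3671614517444, 'fy': 506.3671614517444, 'cx': 329.7215035395747, 'cy': 203.04068759161862, 'pose': [[0.9992, 0.0104, -0.0397, 595.2075], [-0.0356, 0.7002, -0.713, -924.9404], [0.0204, 0.7138, 0.7, 873.8619], [0.0, 0.0, 0.0, 1.0]]}
top {'fx': 427.160967901819, 'fy': 427.160967901819, 'cx': 320.1105616595444, 'cy': 201.23820976958947, 'pose': [[-0.001, 0.9956, -0.0932, 509.7682], [-1.0, -0.0007, 0.0036, -86.9543], [0.0035, 0.0932, 0.9956, 1199.4207], [0.0, 0.0, 0.0, 1.0]]}
wrist {'fx': 349.14921212182713, 'fy': 349.14921212182713, 'cx': 323.0130039908625, 'cy': 201.05357141837953, 'pose': [[0.3956, -0.8794, -0.2649, 134.4694], [0.9184, 0.378, 0.1168, 513.1616], [-0.0026, -0.2895, 0.9572, 385.0911], [0.0, 0.0, 0.0, 1.0]]}
```

View pics/top0.png

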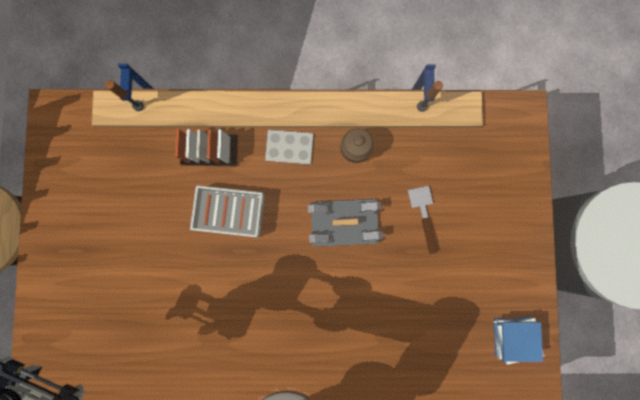

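View pics/side0.png

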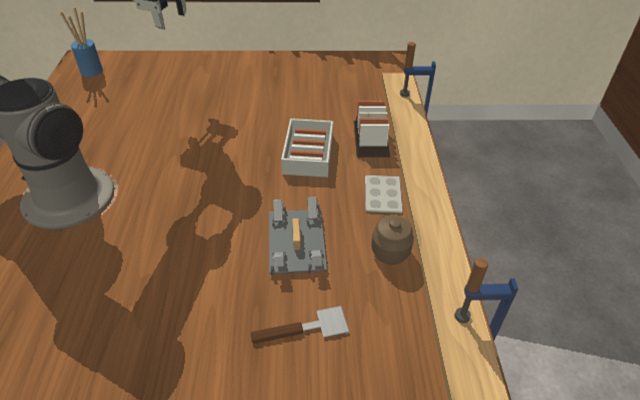

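View pics/wrist0.png

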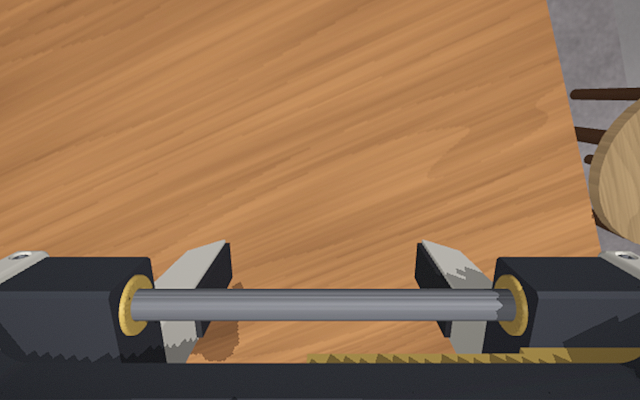

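```bash
cat > h.py <<'E'
import numpy as np, cv2
from plant import get_obs, capture
def ray(c,u,v):
    d=np.array([(u-c["cx"])/c["fx"],-(v-c["cy"])/c["fy"],-1.0]);P=np.array(c["pose"]);return P[:3,3],P[:3,:3]@d
def onz(c,u,v,z):
    o,d=ray(c,u,v);return o+d*(z-o[2])/d[2]
def proj(c,p):
    P=np.array(c["pose"]);q=P[:3,:3].T@(np.array(p)-P[:3,3]);return c["cx"]+c["fx"]*q[0]/-q[2],c["cy"]-c["fy"]*q[1]/-q[2]
def crop(c,x0,y0,x1,y1,s,name):
    cv2.imwrite(name,cv2.resize(c["image"][y0:y1,x0:x1],None,fx=s,fy=s,interpolation=cv2.INTER_CUBIC))
E
python3 - <<'E'
from h import *
c=capture("top");crop(c,180,170,400,260,3.6,"pics/t1.png")
s=capture("side");crop(s,250,110,350,285,3.4,"pics/s1.png")
E
```

```text
(no output)
```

View pics/t1.png

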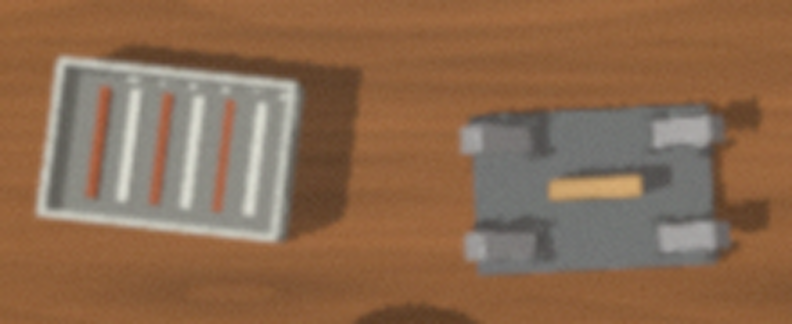

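View pics/s1.png

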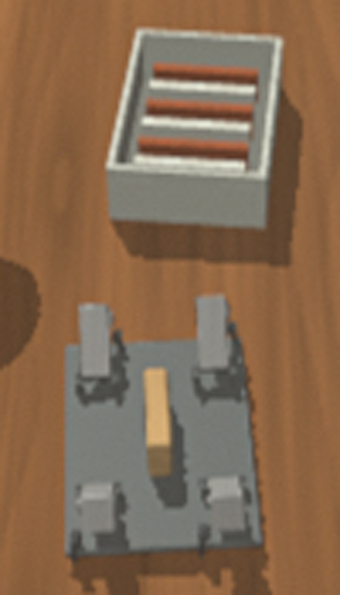

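```bash
cat > m.py <<'E'
from h import *
def comp(m,x0,y0,x1,y1):
    k=np.zeros_like(m);k[y0:y1,x0:x1]=m[y0:y1,x0:x1]
    n,l,st,ce=cv2.connectedComponentsWithStats(k);i=1+np.argmax(st[1:,4]);return (l==i).astype(np.uint8)
E
python3 - <<'E'
from m import *
t=capture("top");s=capture("side")
for c,w,n in((t,(325,210,365,235),'top'),(s,(285,215,305,255),'side')):
    hsv=cv2.cvtColor(c["image"],cv2.COLOR_BGR2HSV)
    print(n,hsv[222,344] if n=='top' else hsv[232,296], hsv[250,344],hsv[235,344])
    m=((hsv[...,0]>10)&(hsv[...,0]<25)&(hsv[...,1]>70)&(hsv[...,2]>150)).astype(np.uint8)
    k=comp(m,*w);r=cv2.minAreaRect(cv2.findContours(k,0,1)[0][0]);b=cv2.boxPoints(r);print(k.sum(),r,b.tolist())
    for p in b: print(onz(c,p[0],p[1],46).round(1))
    print('c',onz(c,*r[0],46))
    hs=hsv
    # lid grey & box
    g=((hsv[...,1]<60)&(hsv[...,2]>60)).astype(np.uint8)
    for w2,z in (((185,180,270,242),50),((300,190,390,255),14)) if n=='top' else (((275,110,340,182),50),((262,195,335,280),14)):
        k=comp(g,*w2);r=cv2.minAreaRect(cv2.findContours(k,0,1)[0][0]);print(n,z,r);b=cv2.boxPoints(r)
        P=np.array([onz(c,p[0],p[1],z) for p in b]);print(P.round(1).tolist(),P.mean(0),[np.linalg.norm(P[i]-P[i-1]) for i in range(4)])
E
```

```text
top [ 17 115 208] [ 13 153 145] [ 80   6 119]
145 ((344.5179748535156, 221.84115600585938), (5.518677234649658, 25.228240966796875), 86.98721313476562) [[331.7762756347656, 219.7486114501953], [356.9696350097656, 218.4226531982422], [357.2596740722656, 223.93370056152344], [332.0663146972656, 225.25965881347656]]
[ 567.5 -122.6   46. ]
[ 571.  -190.7   46. ]
[ 556.1 -191.3   46. ]
[ 552.6 -123.3   46. ]
c [ 561.80441319 -156.97164454   46.        ]
top 50 ((226.74024963378906, 210.7578887939453), (70.02777862548828, 45.312095642089844), 6.115502834320068)
[[541.3, 259.4, 50.0], [663.2, 249.7, 50.0], [642.7, 60.8, 50.0], [521.2, 72.4, 50.0]] [592.07498727 160.57088225  50.        ] [np.float64(188.05367966910654), np.float64(122.2410260639149), np.float64(189.92436429589358), np.float64(122.07398158389384)]
top 14 ((344.730224609375, 222.220458984375), (44.26443862915039, 73.01074981689453), 87.20729064941406)
[[618.9, -55.2, 14.0], [628.7, -258.7, 14.0], [505.9, -262.9, 14.0], [496.4, -61.4, 14.0]] [ 562.49371892 -159.55373201   14.        ] [np.float64(122.69509041095881), np.float6
[... 577 characters left out ...]
729248047), (49.278846740722656, 56.38997268676758), 3.5763344764709473)
[[523.2, 19.0, 50.0], [524.8, 258.1, 50.0], [662.0, 242.4, 50.0], [643.9, 6.1, 50.0]] [588.4802575  131.38904733  50.        ] [np.float64(121.44730162542811), np.float64(239.04993202314398), np.float64(138.08713399740464), np.float64(237.0101763431957)]
side 14 ((296.55450439453125, 234.851318359375), (74.99697875976562, 57.269351959228516), 88.31531524658203)
[[491.0, -30.0, 14.0], [630.9, -26.0, 14.0], [629.2, -257.2, 14.0], [507.8, -259.3, 14.0]] [ 564.74449052 -143.1397242    14.        ] [np.float64(229.94395631272823), np.float64(139.93974817472477), np.float64(231.21049250152495), np.float64(121.45924189600895)]
```

```bash
cat > plan.py <<'E'
from h import *
from scipy.spatial.transform import Rotation as R
def plan(target,yaw_deg,n=8,pos=None,rot=None):
    o=get_obs();p=np.array(o["tool_pos"] if pos is None else pos)
    r=R.from_euler('xyz',o["tcp_rot"] if rot is None else rot)
    g=R.from_euler('xyz',[np.pi,0,np.radians(yaw_deg)])
    rv=(r.inv()*g).as_rotvec()
    print("dist",np.linalg.norm(np.array(target)-p),"rot deg",np.degrees(rv).round(2))
    d=(np.array(target)-p)/n
    X=[]
    for i in range(n):
        ri=r*R.from_rotvec(rv*i/n); X.append((ri.inv().apply(d)/60).round(3).tolist())
    print("xyz",X);print("dr",(np.degrees(rv)/n/8).round(3).tolist())
E
python3 -c "
from plan import *
plan([590,110,300],93,10)"
```

```text
dist 535.9969178020311 rot deg [-2.000e-02  1.000e-02  6.369e+01]
xyz [[-0.831, -0.317, -0.086], [-0.861, -0.223, -0.086], [-0.88, -0.127, -0.086], [-0.889, -0.028, -0.086], [-0.886, 0.071, -0.086], [-0.873, 0.169, -0.086], [-0.849, 0.264, -0.086], [-0.814, 0.357, -0.086], [-0.77, 0.445, -0.086], [-0.716, 0.528, -0.086]]
dr [-0.0, 0.0, 0.796]
```

Request:
carry_out --xyz '[[-0.83,-0.32,-0.09],[-0.86,-0.22,-0.09],[-0.88,-0.13,-0.09],[-0.89,-0.03,-0.09],[-0.89,0.07,-0.09],[-0.87,0.17,-0.09],[-0.85,0.26,-0.09],[-0.81,0.36,-0.09]]' --dr '[[0,0,0.8],[0,0,0.8],[0,0,0.8],[0,0,0.8],[0,0,0.8],[0,0,0.8],[0,0,0.8],[0,0,0.8]]' --gripper 1

```text
time: 1.35
tool_pos: [513.8, 182.4, 292.2]
tcp_rot: [3.141, -0.0, 1.837]
contact_force: [0.3, -0.0, -0.0]
grip_width: 91.9
```

Request:
carry_out --xyz '[[-0.77,0.44,-0.09],[-0.72,0.53,-0.09],[0,0,0],[0,0,0]]' --dr '[[0,0,0.8],[0,0,0.8],[0,0,0],[0,0,0]]'

```text
time: 1.85
tool_pos: [588.3, 108.9, 302.3]
tcp_rot: [-3.14, -0.0, 1.618]
contact_force: [-0.4, -1.0, -0.6]
grip_width: 92.0
```

```bash
python3 - <<'E'
from h import *
c=capture("wrist");cv2.imwrite("pics/w1.png",c["image"]);np.save("w1.npy",c,allow_pickle=True)
o=get_obs();print(o["time"],o["tool_pos"],np.degrees(o["tcp_rot"]),o["contact_force"])
E
```

```text
1.9 [588.04503358 109.49857224 302.56002768] [-1.79953496e+02 -2.55905187e-02  9.27723636e+01] [-0.27959624  0.9764053   0.09810755]
```

View pics/w1.png

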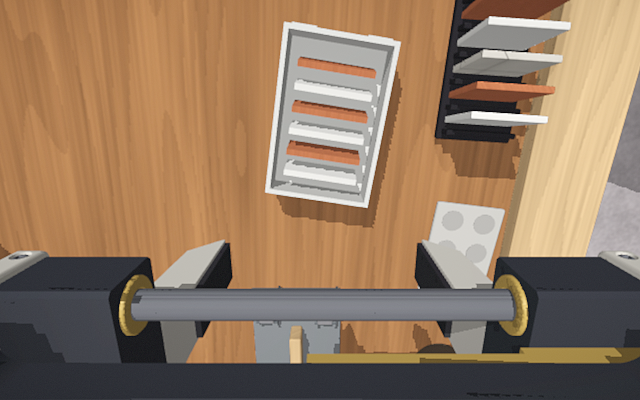

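```bash
python3 - <<'E'
from m import *
c=np.load("w1.npy",allow_pickle=True).item()
print(np.array(c["pose"])[:3,3])
hsv=cv2.cvtColor(c["image"],cv2.COLOR_BGR2HSV)
g=((hsv[...,1]<60)&(hsv[...,2]>140)).astype(np.uint8)
k=comp(g,255,10,410,215)
h=cv2.findContours(k,0,1)[0][0]
hull=cv2.convexHull(h);q=cv2.approxPolyDP(hull,8,True)[:,0].astype(float);print(q.tolist())
P=np.array([onz(c,p[0],p[1],50) for p in h[:,0].astype(float)])[:,:2].astype(np.float32)
r=cv2.minAreaRect(P);print(r)
Q=np.array([onz(c,*p,50) for p in q]);print(Q.round(1).tolist(),Q.mean(0),[np.linalg.norm(Q[i]-Q[i-1]) for i in range(len(Q))])
E
```

```text
[583.75386672 187.38683313 439.27736928]
[[285.0, 21.0], [400.0, 42.0], [367.0, 207.0], [265.0, 192.0]]
((590.1182861328125, 160.86453247070312), (183.0799102783203, 121.44390869140625), 83.83853149414062)
[[541.3, 256.9, 50.0], [659.2, 243.0, 50.0], [640.3, 64.5, 50.0], [521.0, 77.0, 50.0]] [590.45111136 160.35378297  50.        ] [np.float64(180.98912011708228), np.float64(118.68350846045821), np.float64(179.45149531034693), np.float64(119.97524634389875)]
```

```bash
python3 - <<'E'
from m import *
s=capture("side")
Q=np.array([onz(s,*p,50) for p in [(290.3,118.8),(332.9,120.9),(328.8,162.1),(281.8,157.9)]]);print(Q.round(1).tolist(),Q.mean(0))
from plan import *
plan([560,-195,280],93,8)
E
```

```text
[[543.8, 251.5, 50.0], [662.4, 240.7, 50.0], [644.9, 62.3, 50.0], [525.6, 80.3, 50.0]] [594.19543802 158.70948263  50.        ]
dist 306.8707919372885 rot deg [-0.02 -0.02 -0.2 ]
xyz [[-0.631, -0.089, 0.047], [-0.631, -0.089, 0.047], [-0.631, -0.09, 0.047], [-0.631, -0.09, 0.047], [-0.631, -0.09, 0.047], [-0.631, -0.091, 0.047], [-0.631, -0.091, 0.047], [-0.631, -0.091, 0.047]]
dr [-0.0, -0.0, -0.003]
```

Request:
carry_out --xyz '[[-0.63,-0.09,0.05],[-0.63,-0.09,0.05],[-0.63,-0.09,0.05],[-0.63,-0.09,0.05],[-0.63,-0.09,0.05],[-0.63,-0.09,0.05],[-0.63,-0.09,0.05],[-0.63,-0.09,0.05]]' --dr '[[0,0,0],[0,0,0],[0,0,0],[0,0,0],[0,0,0],[0,0,0],[0,0,0],[0,0,0]]'

```text
time: 2.95
tool_pos: [559.6, -195.0, 279.1]
tcp_rot: [3.141, -0.0, 1.62]
contact_force: [0.9, -0.6, -0.4]
grip_width: 92.3
```

Request:
carry_out --xyz '[[0,0,0],[0,0,0]]' --dr '[[0,0,0],[0,0,0]]'

```text
time: 3.2
tool_pos: [559.8, -194.0, 279.0]
tcp_rot: [3.141, -0.001, 1.619]
contact_force: [-0.0, 0.4, -0.4]
grip_width: 92.0
```

```bash
python3 - <<'E'
from h import *
c=capture("wrist");cv2.imwrite("pics/w2.png",c["image"]);np.save("w2.npy",c,allow_pickle=True)
o=get_obs();print(o["time"],o["tool_pos"],np.degrees(o["tcp_rot"]),o["contact_force"])
E
```

```text
3.25 [ 559.96896326 -193.81885759  279.04033765] [ 1.79974078e+02 -2.09332214e-02  9.27972194e+01] [0.15508917 0.50015909 0.4859324 ]
```

View pics/w2.png

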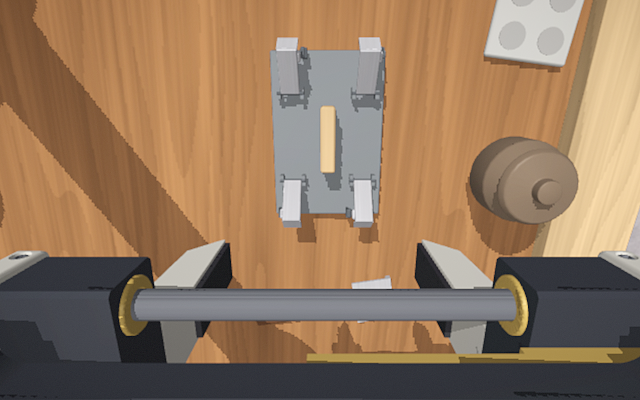

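```bash
python3 - <<'E'
from m import *
c=np.load("w2.npy",allow_pickle=True).item()
hsv=cv2.cvtColor(c["image"],cv2.COLOR_BGR2HSV)
m=((hsv[...,0]>10)&(hsv[...,0]<25)&(hsv[...,1]>70)&(hsv[...,2]>170)).astype(np.uint8)
k=comp(m,315,100,342,178);h=cv2.findContours(k,0,1)[0][0][:,0].astype(float)
P=np.array([onz(c,*p,46) for p in h])[:,:2].astype(np.float32);print(k.sum(),cv2.minAreaRect(P))
Q=np.array([onz(c,*p,14) for p in [(272,50),(382,50),(380,213),(279,213)]]);print(Q.round(1).tolist(),Q.mean(0))
crop(c,260,25,400,240,2.7,"pics/w2c.png")
E
```

```text
961 ((561.0467529296875, -160.450927734375), (14.855406761169434, 68.90280151367188), 3.2891182899475098)
[[498.3, -72.4, 14.0], [615.2, -66.8, 14.0], [630.5, -249.3, 14.0], [507.9, -255.2, 14.0]] [ 562.98360645 -160.91643989   14.        ]
```

View pics/w2c.png

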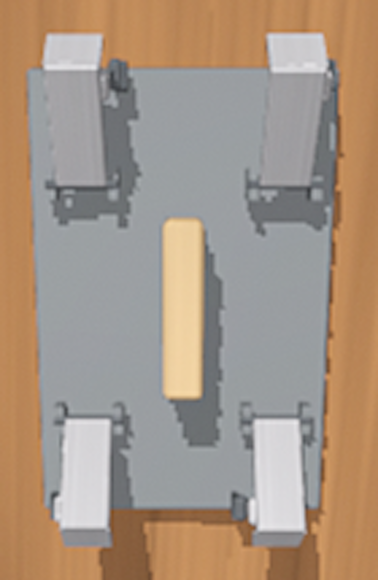

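```bash
python3 - <<'E'
from plan import *
plan([561,-160.3,120],93.2,4)
E
```

```text
dist 162.53739830924536 rot deg [ 0.03 -0.02 -0.4 ]
xyz [[0.139, 0.011, 0.663], [0.139, 0.011, 0.663], [0.139, 0.011, 0.663], [0.139, 0.012, 0.663]]
dr [0.001, -0.001, -0.013]
```

Request:
carry_out --xyz '[[0.14,0.01,0.66],[0.14,0.01,0.66],[0.14,0.01,0.66],[0.14,0.01,0.66],[0,0,0],[0,0,0]]' --dr '[[0,0,-0.01],[0,0,-0.01],[0,0,-0.01],[0,0,-0.01],[0,0,0],[0,0,0]]'

```text
time: 4.0
tool_pos: [561.7, -161.5, 122.1]
tcp_rot: [3.139, 0.001, 1.625]
contact_force: [0.1, -0.2, 0.4]
grip_width: 91.7
```

```bash
python3 - <<'E'
from plan import *
plan([561,-160.3,41],93.2,4)
o=get_obs();print(o["tool_pos"],np.degrees(o["tcp_rot"]))
c=capture("wrist");cv2.imwrite("pics/w3.png",c["image"])
E
```

```text
dist 81.0928204962234 rot deg [ 0.14  0.06 -0.12]
xyz [[0.005, -0.003, 0.338], [0.005, -0.003, 0.338], [0.005, -0.003, 0.338], [0.005, -0.003, 0.338]]
dr [0.004, 0.002, -0.004]
[ 561.66723492 -161.47009306  122.08163304] [1.79864101e+02 6.34791168e-02 9.30804188e+01]
```

View pics/w3.png

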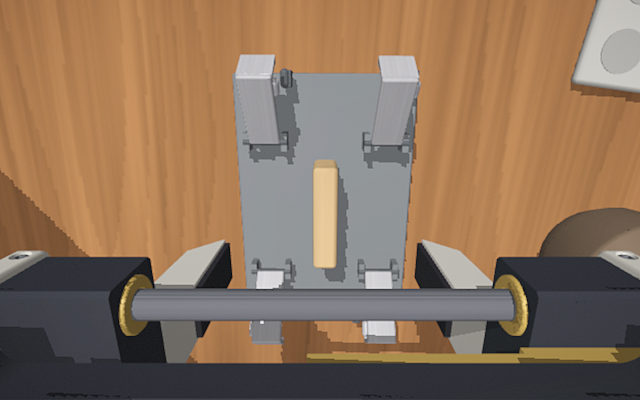

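Request:
carry_out --xyz '[[0,0,0.35],[0,0,0.35],[0,0,0.33],[0,0,0.3],[0,0,0],[0,0,0]]' --dr '[[0,0,0],[0,0,0],[0,0,0],[0,0,0],[0,0,0],[0,0,0]]'

```text
time: 4.8
tool_pos: [561.2, -162.0, 41.4]
tcp_rot: [3.14, 0.001, 1.623]
contact_force: [0.2, 0.3, 0.2]
grip_width: 91.8
```

Request:
carry_out --xyz '[[0,0,0],[0,0,0],[0,0,0],[0,0,0],[0,0,0],[0,0,0]]' --dr '[[0,0,0],[0,0,0],[0,0,0],[0,0,0],[0,0,0],[0,0,0]]' --gripper -1

```text
time: 5.55
tool_pos: [560.6, -161.7, 40.5]
tcp_rot: [3.142, -0.0, 1.623]
contact_force: [0.6, -0.6, -0.2]
grip_width: 36.3
```

Request:
carry_out --xyz '[[0,0,0],[0,0,0],[0,0,0],[0,0,0],[0,0,0],[0,0,0]]' --dr '[[0,0,0],[0,0,0],[0,0,0],[0,0,0],[0,0,0],[0,0,0]]'

```text
time: 6.3
tool_pos: [560.7, -161.7, 40.6]
tcp_rot: [3.141, 0.0, 1.623]
contact_force: [3.4, -0.1, -1.8]
grip_width: 15.7
```

Request:
carry_out --xyz '[[0,0,-0.1],[0,0,-0.2],[0,0,-0.4],[0,0,-0.4],[0,0,-0.4],[0,0,-0.3],[0,0,0],[0,0,0]]' --dr '[[0,0,0],[0,0,0],[0,0,0],[0,0,0],[0,0,0],[0,0,0],[0,0,0],[0,0,0]]'

```text
time: 7.3
tool_pos: [559.8, -161.4, 147.7]
tcp_rot: [-3.14, -0.001, 1.623]
contact_force: [0.7, -0.8, -7.6]
grip_width: 16.0
```

```bash
python3 - <<'E'
from plan import *
o=get_obs();print(o["tool_pos"],np.degrees(o["tcp_rot"]),o["contact_force"],o["moment"],o["grip_width"])
c=capture("wrist");cv2.imwrite("pics/w4.png",c["image"])
E
```

```text
[ 559.82612885 -161.40270008  147.71855702] [-1.79901641e+02 -5.17207291e-02  9.30103009e+01] [ 0.73978913 -0.76535901 -7.58649591] [-0.12683266  0.08983686 -0.0046421 ] 16.03437657712808
```

View pics/w4.png

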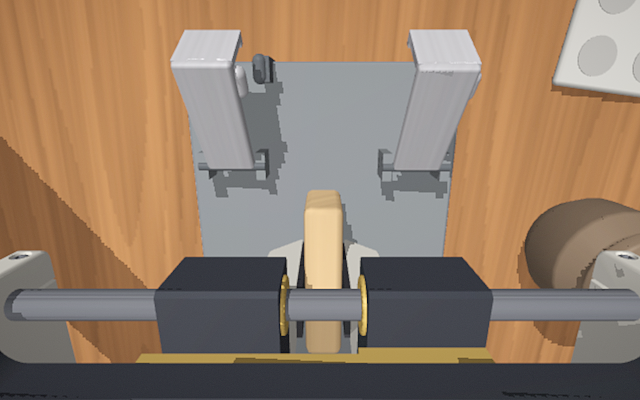

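```bash
python3 - <<'E'
from plan import *
plan([591,159.2,130],83.9,10)
E
```

```text
dist 322.57439089815995 rot deg [-0.13 -0.05  9.11]
xyz [[0.531, 0.08, 0.029], [0.532, 0.072, 0.029], [0.533, 0.063, 0.029], [0.534, 0.055, 0.029], [0.535, 0.046, 0.029], [0.536, 0.038, 0.029], [0.536, 0.029, 0.029], [0.536, 0.021, 0.029], [0.537, 0.012, 0.029], [0.537, 0.004, 0.029]]
dr [-0.002, -0.001, 0.114]
```

Request:
carry_out --xyz '[[0.2,0.03,0],[0.35,0.05,0],[0.5,0.07,0.03],[0.54,0.06,0.03],[0.54,0.05,0.03],[0.54,0.05,0.03],[0.54,0.04,0.03],[0.54,0.03,0.03]]' --dr '[[0,0,0.1],[0,0,0.1],[0,0,0.12],[0,0,0.12],[0,0,0.12],[0,0,0.12],[0,0,0.12],[0,0,0.12]]'

```text
time: 8.35
tool_pos: [584.8, 65.2, 137.0]
tcp_rot: [-3.14, -0.0, 1.494]
contact_force: [0.2, 0.0, -8.4]
grip_width: 15.7
```

Request:
carry_out --xyz '[[0.54,0.02,0.03],[0.5,0.01,0.03],[0.35,0,0.03],[0.2,0,0],[0,0,0],[0,0,0],[0,0,0]]' --dr '[[0,0,0.12],[0,0,0.1],[0,0,0],[0,0,0],[0,0,0],[0,0,0],[0,0,0]]'

```text
time: 9.22
tool_pos: [596.0, 157.1, 132.4]
tcp_rot: [3.142, 0.0, 1.463]
contact_force: [-0.1, -0.1, -6.7]
grip_width: 15.8
```

```bash
python3 - <<'E'
from plan import *
o=get_obs();print(o["time"],o["tool_pos"],np.degrees(o["tcp_rot"]),o["contact_force"],o["moment"],o["grip_width"])
plan([591,159.2,130],83.9,1)
c=capture("wrist");cv2.imwrite("pics/w5.png",c["image"])
c=capture("side");crop(c,240,60,400,200,4,"pics/s5.png")
E
```

```text
9.225 [595.96336981 157.06287835 132.43579393] [1.79996300e+02 8.82092847e-03 8.38231020e+01] [-0.08485302 -0.0796536  -6.70357565] [-0.10450655  0.0616432  -0.00591494] 15.826563016455102
dist 5.927513883865284 rot deg [ 0.    0.01 -0.08]
xyz [[0.027, -0.086, 0.041]]
dr [0.0, 0.001, -0.01]
```

View pics/w5.png

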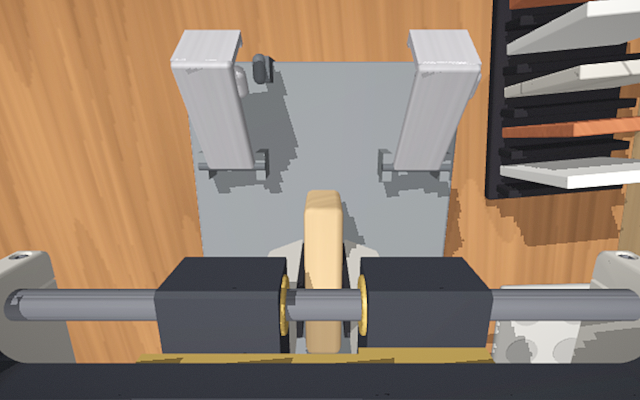

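View pics/s5.png

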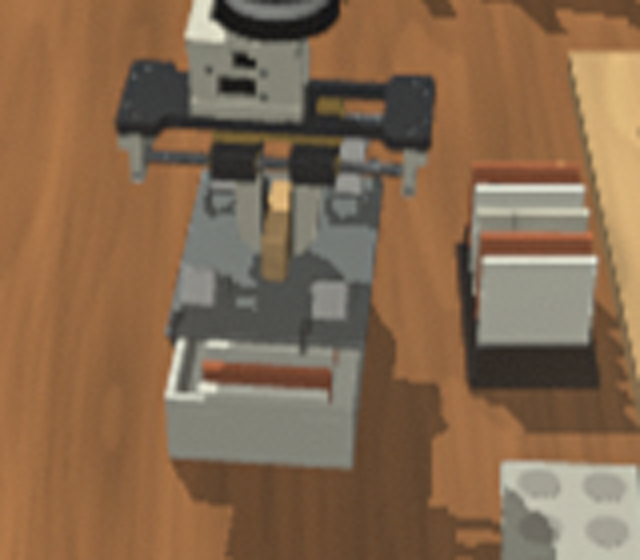

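```bash
python3 - <<'E'
from plan import *
c=capture("wrist");z=132.4-40.6+14
for p in [(275,62),(405,62),(193,130),(203,255),(455,130),(444,255)]: 
    w=onz(c,*p,z); o=np.array([595.96,157.06]);a=np.radians(-6.18);R2=np.array([[np.cos(a),np.sin(a)],[-np.sin(a),np.cos(a)]]);print(w, R2@(w[:2]-o))
E
```

```text
[583.89763825 251.36218181 105.8       ] [-22.14411169  92.45561304]
[640.35611145 245.26081891 105.8       ] [34.64308477 92.4675935 ]
[541.97907947 226.47502013 105.8       ] [-61.13990424  63.20045024]
[533.4817527  163.77441294 105.8       ] [-6.28379835e+01 -5.05357707e-02]
[662.121818   213.50577567 105.8       ] [59.70080637 63.24022035]
[656.62894089 150.51267131 105.8       ] [6.10212047e+01 2.18729818e-02]
```

Request:
carry_out --xyz '[[0.03,-0.085,0.1],[0,0,0.2],[0,0,0.1],[0,0,0],[0,0,0]]' --dr '[[0,0,0],[0,0,0],[0,0,0],[0,0,0],[0,0,0]]'

```text
time: 10.0
tool_pos: [591.3, 160.4, 108.4]
tcp_rot: [3.141, -0.0, 1.464]
contact_force: [0.0, -0.5, -5.8]
grip_width: 15.7
```

```bash
python3 - <<'E'
from plan import *
o=get_obs();print(o["time"],o["tool_pos"],np.degrees(o["tcp_rot"]),o["contact_force"],o["moment"],o["grip_width"])
c=capture("side");crop(c,260,80,360,200,5,"pics/s6.png")
c=capture("top");crop(c,180,150,280,250,5,"pics/t6.png")
E
```

```text
10.0 [591.2709362  160.40804962 108.44514134] [ 1.79973527e+02 -9.64556985e-03  8.38928892e+01] [ 0.03901298 -0.49040271 -5.81821863] [-0.07493892  0.05353138 -0.00317999] 15.735002115932279
```

View pics/s6.png

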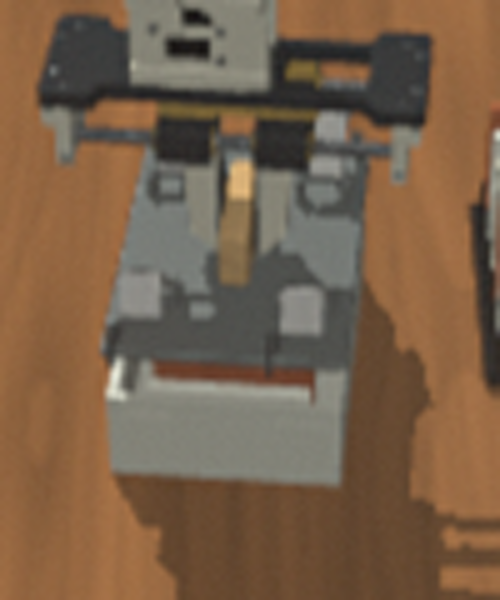

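View pics/t6.png

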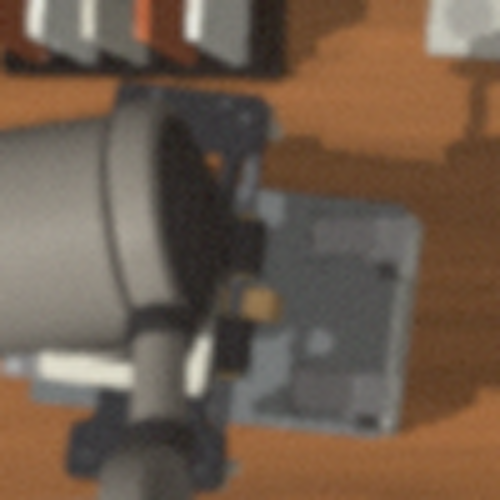

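Request:
carry_out --xyz '[[0,0,0.1],[0,0,0.1],[0,0,0.08],[0,0,0.05],[0,0,0.03],[0,0,0]]' --dr '[[0,0,0],[0,0,0],[0,0,0],[0,0,0],[0,0,0],[0,0,0]]'

```text
time: 10.85
tool_pos: [591.0, 160.4, 86.7]
tcp_rot: [-3.142, -0.0, 1.464]
contact_force: [-0.3, -1.1, -7.6]
grip_width: 15.8
```

Request:
carry_out --xyz '[[0,0,0.02],[0,0,0.02],[0,0,0]]' --dr '[[0,0,0],[0,0,0],[0,0,0]]'

```text
time: 11.22
tool_pos: [590.9, 160.3, 84.3]
tcp_rot: [-3.141, -0.0, 1.464]
contact_force: [-1.1, 0.5, -7.1]
grip_width: 16.2
```

Plug is inside the cavity with no contact; continuing gently.

Request:
carry_out --xyz '[[0,0,0.015],[0,0,0.01],[0,0,0]]' --dr '[[0,0,0],[0,0,0],[0,0,0]]'

```text
time: 11.6
tool_pos: [591.0, 160.4, 82.8]
tcp_rot: [-3.142, -0.0, 1.464]
contact_force: [-1.1, 0.0, -7.8]
grip_width: 15.7
```

Request:
carry_out --xyz '[[0,0,0.01],[0,0,0]]' --dr '[[0,0,0],[0,0,0]]'

```text
time: 11.85
tool_pos: [591.1, 160.4, 82.6]
tcp_rot: [3.141, -0.0, 1.464]
contact_force: [-1.9, -0.7, -4.2]
grip_width: 15.8
```

Request:
carry_out --xyz '[[0,0,0.008],[0,0,0]]' --dr '[[0,0,0],[0,0,0]]'

```text
time: 12.1
tool_pos: [591.1, 160.4, 82.6]
tcp_rot: [3.141, -0.0, 1.464]
contact_force: [-4.2, -0.1, 3.7]
grip_width: 15.5
```

```bash
python3 - <<'E'
from plan import *
o=get_obs();print(o["time"],o["tool_pos"],np.degrees(o["tcp_rot"]),o["contact_force"],o["moment"],o["grip_width"])
c=capture("side");crop(c,260,80,360,200,5,"pics/s7.png")
E
```

```text
12.1 [591.07450747 160.4246962   82.55658259] [ 1.79965216e+02 -1.08160111e-02  8.38970654e+01] [-4.16774283 -0.14425736  3.6531234 ] [-0.23665374  0.71109371 -0.07347459] 15.515568383183972
```

View pics/s7.png

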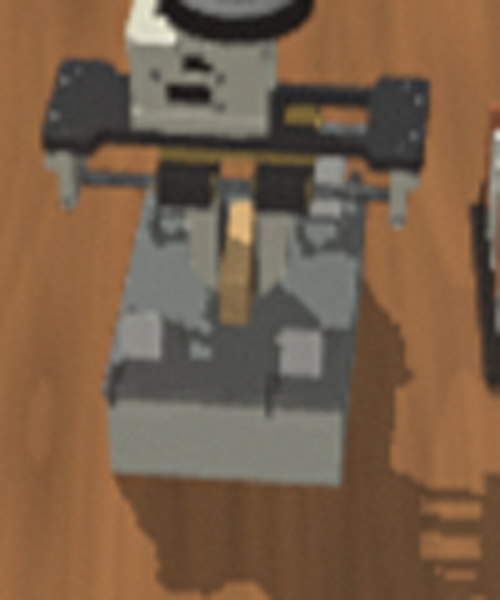

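Request:
carry_out --xyz '[[0,0,0],[0,0,0],[0,0,0],[0,0,0],[0,0,0],[0,0,0]]' --dr '[[0,0,0],[0,0,0],[0,0,0],[0,0,0],[0,0,0],[0,0,0]]' --gripper 0

```text
time: 12.9
tool_pos: [591.0, 160.4, 81.7]
tcp_rot: [3.142, -0.0, 1.464]
contact_force: [0.3, 0.2, -0.4]
grip_width: 46.2
```

Request:
carry_out --xyz '[[0,0,-0.3],[0,0,-0.6],[0,0,-0.8],[0,0,-0.6],[-0.5,0,0],[-0.5,0,0],[0,0,0],[0,0,0]]' --dr '[[0,0,0],[0,0,0],[0,0,0],[0,0,0],[0,0,0],[0,0,0],[0,0,0],[0,0,0]]'

```text
time: 13.9
tool_pos: [584.8, 101.1, 220.6]
tcp_rot: [3.14, -0.001, 1.464]
contact_force: [0.1, -0.6, -0.5]
grip_width: 45.7
```

```bash
python3 - <<'E'
from plan import *
o=get_obs();print(o["time"],o["tool_pos"],np.degrees(o["tcp_rot"]),o["contact_force"],o["moment"],o["grip_width"])
c=capture("wrist");cv2.imwrite("pics/w8.png",c["image"]);np.save("w8.npy",c,allow_pickle=True)
c=capture("side");crop(c,260,80,360,200,5,"pics/s8.png")
E
```

```text
13.9 [584.78530008 101.1124819  220.64564895] [ 1.79935252e+02 -3.94736974e-02  8.38758734e+01] [ 0.08285491 -0.63428215 -0.49591556] [-0.11050581  0.06956442  0.04108164] 45.723860689089264
```

View pics/w8.png

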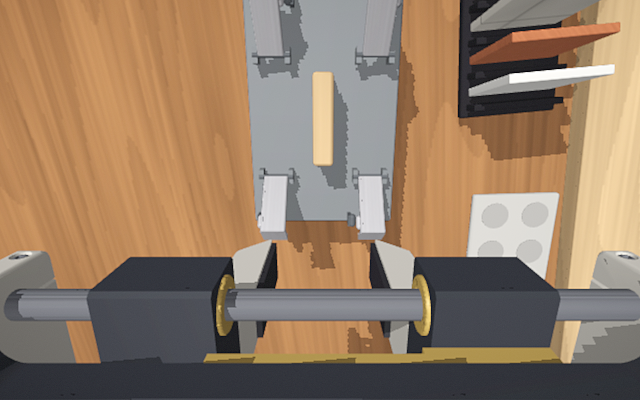

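View pics/s8.png

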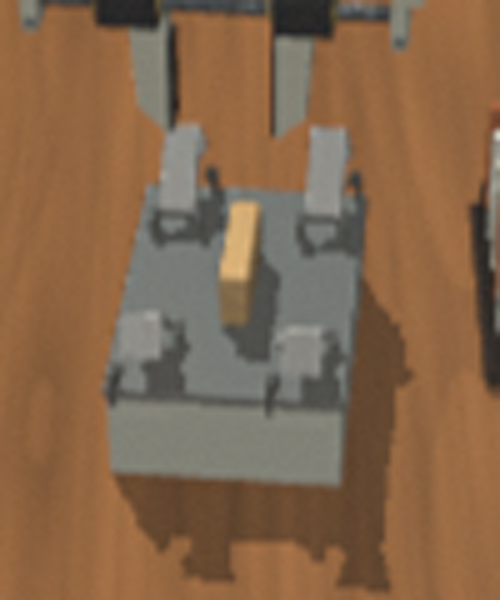

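```bash
python3 - <<'E'
from plan import *
plan([543.9,95.4,140],83.9,4)
E
```

```text
dist 90.12828221596392 rot deg [ 0.03 -0.03  0.04]
xyz [[-0.044, -0.166, 0.334], [-0.044, -0.166, 0.334], [-0.044, -0.166, 0.334], [-0.044, -0.166, 0.334]]
dr [0.001, -0.001, 0.001]
```

Request:
carry_out --xyz '[[-0.04,-0.33,0],[-0.04,-0.33,0],[-0.04,0,0],[-0.06,0,0],[0,0,0],[0,0,0],[0,0,0],[0,0,0]]' --dr '[[0,0,0],[0,0,0],[0,0,0],[0,0,0],[0,0,0],[0,0,0],[0,0,0],[0,0,0]]' --gripper -1

```text
time: 15.0
tool_pos: [544.2, 94.2, 219.7]
tcp_rot: [-3.142, -0.0, 1.464]
contact_force: [-0.8, 1.1, -0.1]
grip_width: 0.6
```

Request:
carry_out --xyz '[[0,0,0.4],[0,0,0.5],[0,0,0.4],[0,0,0],[0,0,0]]' --dr '[[0,0,0],[0,0,0],[0,0,0],[0,0,0],[0,0,0]]'

```text
time: 15.62
tool_pos: [544.7, 94.2, 142.7]
tcp_rot: [3.14, -0.0, 1.464]
contact_force: [-0.5, -0.5, 1.0]
grip_width: 0.4
```

```bash
python3 - <<'E'
from plan import *
o=get_obs();print(o["time"],o["tool_pos"],np.degrees(o["tcp_rot"]),o["contact_force"],o["moment"],o["grip_width"])
plan([543.9,95.4,124],83.9,1)
c=capture("wrist");cv2.imwrite("pics/w9.png",c["image"])
c=capture("side");crop(c,240,60,360,200,4,"pics/s9.png")
E
```

```text
15.625 [544.69324106  94.2299432  142.69895601] [ 1.79917414e+02 -1.62648448e-02  8.38926746e+01] [-0.53189181 -0.53072771  0.99750685] [-0.05733123  0.06827716  0.00794477] 0.38032228260518963
dist 18.752312396844818 rot deg [ 0.08 -0.02 -0.01]
xyz [[0.018, -0.016, 0.312]]
dr [0.01, -0.002, -0.001]
```

View pics/w9.png

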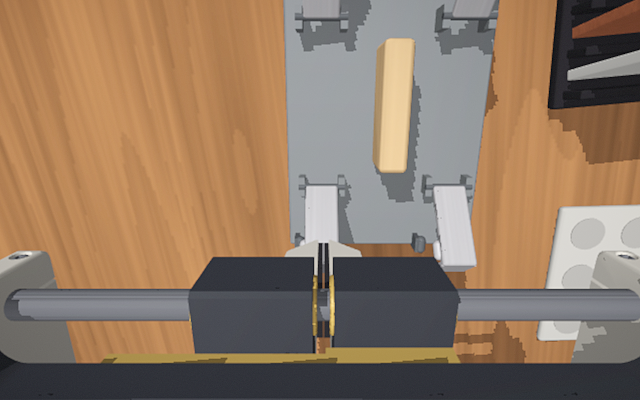

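View pics/s9.png

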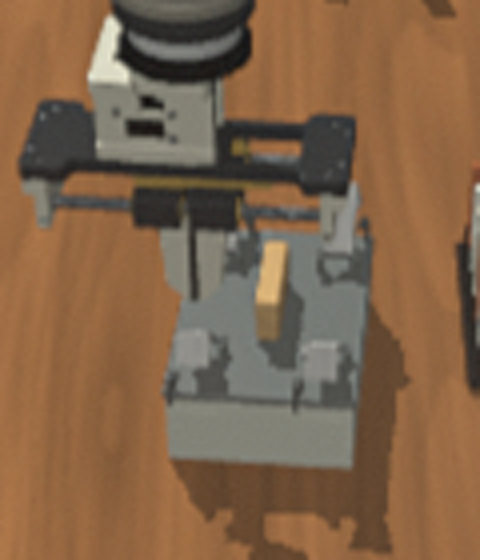

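Request:
carry_out --xyz '[[0.02,-0.015,0.1],[0,0,0.1],[0,0,0.08],[0,0,0.06],[0,0,0.06],[0,0,0]]' --dr '[[0,0,0],[0,0,0],[0,0,0],[0,0,0],[0,0,0],[0,0,0]]'

```text
time: 16.48
tool_pos: [543.2, 95.5, 117.5]
tcp_rot: [-3.141, -0.0, 1.464]
contact_force: [0.1, 0.4, -1.3]
grip_width: 0.4
```

Request:
carry_out --xyz '[[0,0,0.05],[0,0,0.05],[0,0,0.05],[0,0,0]]' --dr '[[0,0,0],[0,0,0],[0,0,0],[0,0,0]]'

```text
time: 16.98
tool_pos: [543.1, 95.5, 108.4]
tcp_rot: [-3.141, -0.0, 1.464]
contact_force: [0.1, 0.1, -0.2]
grip_width: 0.4
```

Request:
carry_out --xyz '[[0,0,0.03],[0,0,0.03],[0,0,0]]' --dr '[[0,0,0],[0,0,0],[0,0,0]]'

```text
time: 17.35
tool_pos: [543.3, 95.5, 105.0]
tcp_rot: [-3.141, -0.0, 1.464]
contact_force: [-0.2, 0.3, 0.1]
grip_width: 0.4
```

Request:
carry_out --xyz '[[0,0,0.03],[0,0,0.03],[0,0,0]]' --dr '[[0,0,0],[0,0,0],[0,0,0]]'

```text
time: 17.73
tool_pos: [543.2, 95.5, 101.4]
tcp_rot: [-3.141, -0.0, 1.464]
contact_force: [0.5, -1.0, -0.3]
grip_width: 0.5
```

```bash
python3 - <<'E'
from plan import *
o=get_obs();print(o["time"],o["tool_pos"],o["contact_force"],o["moment"])
c=capture("side");crop(c,240,60,360,200,4,"pics/s10.png")
E
```

```text
17.725 [543.23194509  95.49161376 101.35809454] [ 0.46059424 -1.04464502 -0.25951851] [-0.07088329  0.03112715 -0.00185508]
```

View pics/s10.png

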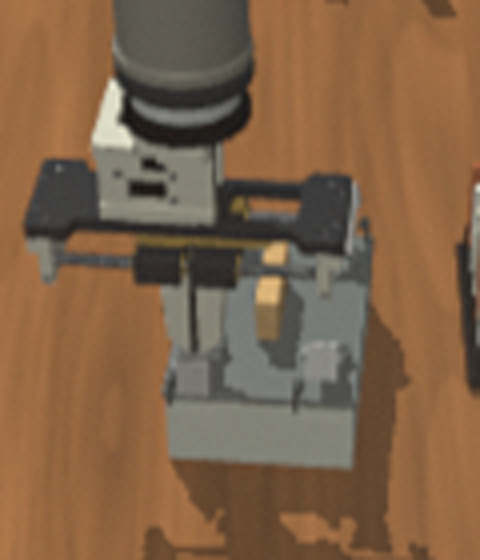

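```bash
python3 - <<'E'
from plan import *
c=capture("wrist");crop(c,200,100,500,400,2,"pics/w10.png")
E
```

```text
(no output)
```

View pics/w10.png

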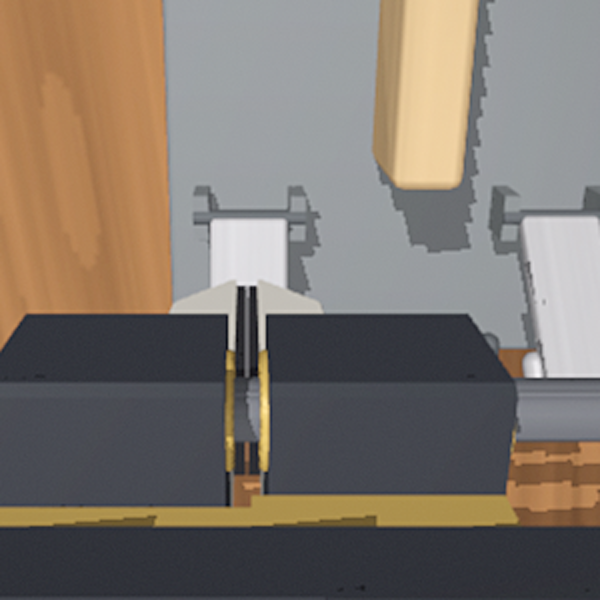

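Request:
carry_out --xyz '[[0,0,0.02],[0,0,0.02],[0,0,0]]' --dr '[[0,0,0],[0,0,0],[0,0,0]]'

```text
time: 18.2
tool_pos: [543.3, 95.5, 99.0]
tcp_rot: [-3.141, -0.0, 1.464]
contact_force: [0.1, 0.8, -1.3]
grip_width: 0.3
```

Request:
carry_out --xyz '[[0,0,0.005],[0,0,0.005],[0,0,0.005]]' --dr '[[0,0,0],[0,0,0],[0,0,0]]'

```text
time: 18.58
tool_pos: [543.3, 95.5, 98.3]
tcp_rot: [3.141, -0.0, 1.464]
contact_force: [-0.1, 0.2, 0.9]
grip_width: 0.5
```

Request:
carry_out --xyz '[[0,0,0.005],[0,0,0.005],[0,0,0.005]]' --dr '[[0,0,0],[0,0,0],[0,0,0]]'

```text
time: 18.95
tool_pos: [543.3, 95.5, 97.3]
tcp_rot: [3.142, -0.0, 1.464]
contact_force: [0.3, -0.8, -0.0]
grip_width: 0.6
```

Request:
carry_out --xyz '[[0,0,0.005],[0,0,0.005],[0,0,0.005]]' --dr '[[0,0,0],[0,0,0],[0,0,0]]'

```text
time: 19.32
tool_pos: [543.3, 95.5, 96.4]
tcp_rot: [3.142, -0.0, 1.464]
contact_force: [0.3, -0.5, -0.3]
grip_width: 0.2
```

Request:
carry_out --xyz '[[0,0,0.005],[0,0,0.005],[0,0,0.005]]' --dr '[[0,0,0],[0,0,0],[0,0,0]]'

```text
time: 19.7
tool_pos: [543.3, 95.5, 95.5]
tcp_rot: [3.142, -0.0, 1.464]
contact_force: [0.3, 0.4, 1.7]
grip_width: 0.3
```

Request:
carry_out --xyz '[[0,0,0.005],[0,0,0.005],[0,0,0.005]]' --dr '[[0,0,0],[0,0,0],[0,0,0]]'

```text
time: 20.08
tool_pos: [543.4, 95.4, 94.8]
tcp_rot: [3.141, 0.0, 1.464]
contact_force: [-1.4, -0.6, 3.5]
grip_width: 0.9
```

Force is starting to build.

Request:
carry_out --xyz '[[0,0,0.005],[0,0,0.005]]' --dr '[[0,0,0],[0,0,0]]'

```text
time: 20.32
tool_pos: [543.5, 95.4, 94.3]
tcp_rot: [3.141, 0.0, 1.464]
contact_force: [-0.4, -0.9, 5.0]
grip_width: 0.5
```

```bash
python3 - <<'E'
from plan import *
o=get_obs();print(o["time"],o["tool_pos"],o["contact_force"],o["moment"])
c=capture("side");crop(c,240,60,360,200,4,"pics/s11.png")
E
```

```text
20.325 [543.47322835  95.35095073  94.31722754] [-0.3743548  -0.92585014  5.04502665] [-0.45337844  0.19975634 -0.03133334]
```

View pics/s11.png

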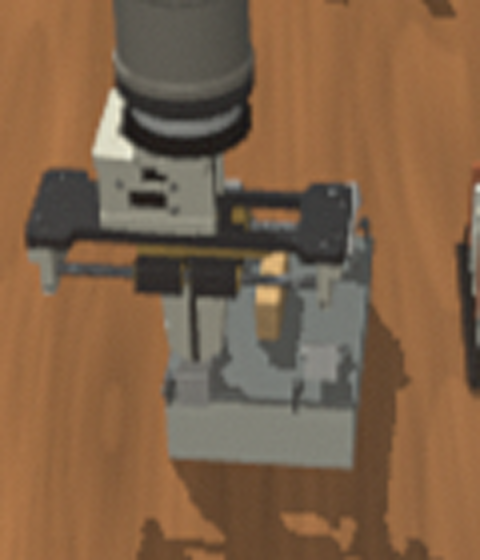

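Request:
carry_out --xyz '[[0,0,0.005],[0,0,0.005]]' --dr '[[0,0,0],[0,0,0]]'

```text
time: 20.62
tool_pos: [543.5, 95.3, 93.7]
tcp_rot: [3.141, 0.0, 1.464]
contact_force: [-0.9, -2.5, 5.0]
grip_width: 0.6
```

Request:
carry_out --xyz '[[0,0,0.005],[0,0,0.005]]' --dr '[[0,0,0],[0,0,0]]'

```text
time: 20.88
tool_pos: [543.6, 95.3, 93.3]
tcp_rot: [3.141, 0.0, 1.464]
contact_force: [-1.9, -2.6, 8.4]
grip_width: 0.4
```

Request:
carry_out --xyz '[[0,0,0.005],[0,0,0.005]]' --dr '[[0,0,0],[0,0,0]]'

```text
time: 21.12
tool_pos: [543.6, 95.3, 92.4]
tcp_rot: [3.141, 0.0, 1.464]
contact_force: [-1.4, -4.3, 6.4]
grip_width: 0.4
```

Request:
carry_out --xyz '[[0,0,0.005],[0,0,0]]' --dr '[[0,0,0],[0,0,0]]'

```text
time: 21.38
tool_pos: [543.6, 95.3, 92.3]
tcp_rot: [3.141, 0.0, 1.464]
contact_force: [-0.7, -3.1, 7.0]
grip_width: 0.1
```

Request:
carry_out --xyz '[[0,0,0.005],[0,0,0]]' --dr '[[0,0,0],[0,0,0]]'

```text
time: 21.62
tool_pos: [543.4, 95.7, 91.4]
tcp_rot: [-3.142, -0.0, 1.464]
contact_force: [0.9, -1.0, 1.6]
grip_width: 0.2
```

Request:
carry_out --xyz '[[0,0,0.005],[0,0,0]]' --dr '[[0,0,0],[0,0,0]]'

```text
time: 21.88
tool_pos: [543.4, 95.6, 91.3]
tcp_rot: [3.142, -0.0, 1.464]
contact_force: [0.6, -1.1, 3.0]
grip_width: 0.6
```

Request:
carry_out --xyz '[[0,0,0.005],[0,0,0]]' --dr '[[0,0,0],[0,0,0]]'

```text
time: 22.12
tool_pos: [542.9, 95.6, 90.7]
tcp_rot: [-3.141, -0.0, 1.464]
contact_force: [-0.0, -1.3, 0.1]
grip_width: 0.5
```

Request:
carry_out --xyz '[[0,0,0.005],[0,0,0]]' --dr '[[0,0,0],[0,0,0]]'

```text
time: 22.38
tool_pos: [543.1, 95.5, 90.5]
tcp_rot: [-3.141, -0.0, 1.464]
contact_force: [0.6, -0.9, 0.0]
grip_width: 0.5
```

Request:
carry_out --xyz '[[0,0,0.005],[0,0,0]]' --dr '[[0,0,0],[0,0,0]]'

```text
time: 22.62
tool_pos: [543.3, 95.5, 90.4]
tcp_rot: [-3.142, -0.0, 1.464]
contact_force: [0.6, -0.9, -0.1]
grip_width: 0.5
```

Request:
carry_out --xyz '[[0,0,0.005],[0,0,0]]' --dr '[[0,0,0],[0,0,0]]'

```text
time: 22.88
tool_pos: [543.3, 95.5, 90.2]
tcp_rot: [3.141, -0.0, 1.464]
contact_force: [0.6, -0.9, -0.2]
grip_width: 0.6
```

Request:
carry_out --xyz '[[0,0,0.005],[0,0,0]]' --dr '[[0,0,0],[0,0,0]]'

```text
time: 23.12
tool_pos: [543.4, 95.5, 90.1]
tcp_rot: [3.141, -0.0, 1.464]
contact_force: [-0.9, 0.5, 3.7]
grip_width: 0.6
```

Request:
carry_out --xyz '[[0,0,0.005],[0,0,0]]' --dr '[[0,0,0],[0,0,0]]'

```text
time: 23.38
tool_pos: [543.4, 95.5, 90.0]
tcp_rot: [3.141, -0.0, 1.464]
contact_force: [-1.8, -1.4, 6.7]
grip_width: 0.5
```

```bash
python3 - <<'E'
from plan import *
o=get_obs();print(o["time"],o["tool_pos"],o["contact_force"],o["moment"])
c=capture("side");crop(c,240,60,360,200,4,"pics/s12.png")
c=capture("wrist");crop(c,200,100,500,400,2,"pics/w12.png")
E
```

```text
23.375 [543.39398706  95.47977629  90.02567898] [-1.75055156 -1.38322062  6.72088566] [-0.11684302  0.39771623  0.01950878]
```

View pics/s12.png

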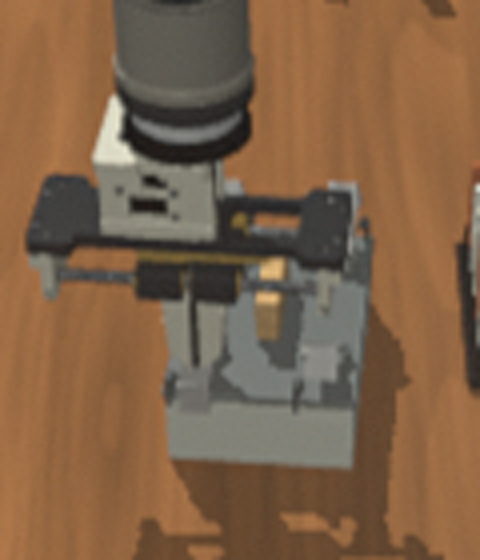

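View pics/w12.png

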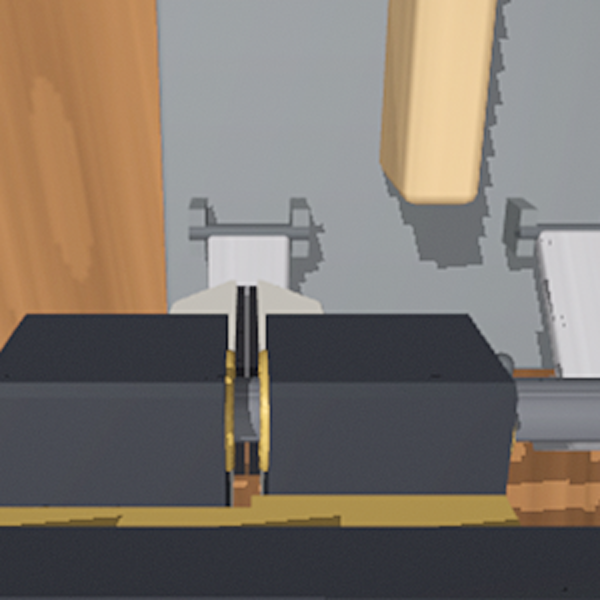

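Request:
carry_out --xyz '[[0,0,-0.1],[0,0,-0.4],[0,0,-0.6],[0,0,0],[0,0,0]]' --dr '[[0,0,0],[0,0,0],[0,0,0],[0,0,0],[0,0,0]]'

```text
time: 24.1
tool_pos: [543.0, 95.5, 155.1]
tcp_rot: [-3.141, 0.0, 1.464]
contact_force: [-0.3, -0.1, -1.0]
grip_width: 0.5
```

```bash
python3 - <<'E'
from plan import *
o=get_obs();print(o["time"],o["tool_pos"],o["contact_force"],o["moment"])
c=capture("side");crop(c,240,60,360,200,4,"pics/s13.png")
plan([638.3,226.2,155],83.9,4)
E
```

```text
24.1 [542.97700953  95.46208375 155.08456101] [-0.28283315 -0.13866278 -1.02936641] [-0.07448259  0.05793737  0.00829931]
dist 161.97906038431182 rot deg [-0.1   0.01 -0.01]
xyz [[0.584, 0.338, -0.002], [0.584, 0.338, -0.002], [0.584, 0.338, -0.002], [0.584, 0.338, -0.002]]
dr [-0.003, 0.0, -0.0]
```

View pics/s13.png

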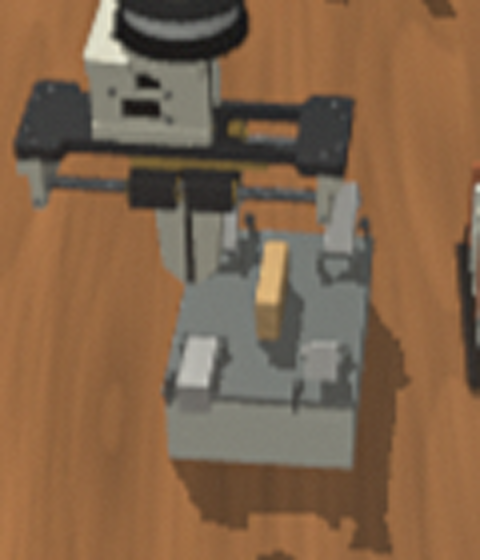

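Request:
carry_out --xyz '[[0.3,0.17,0],[0.58,0.34,0],[0.58,0.34,0],[0.58,0.34,0],[0.3,0.17,0],[0,0,0],[0,0,0]]' --dr '[[0,0,0],[0,0,0],[0,0,0],[0,0,0],[0,0,0],[0,0,0],[0,0,0]]'

```text
time: 25.02
tool_pos: [638.6, 225.7, 154.5]
tcp_rot: [-3.14, 0.001, 1.464]
contact_force: [-0.1, -0.2, -0.1]
grip_width: 0.2
```

```bash
python3 - <<'E'
from plan import *
plan([638.3,226.2,125],83.9,1)
c=capture("wrist");crop(c,200,100,500,400,2,"pics/w14.png")
E
```

```text
dist 29.497162934711778 rot deg [-0.12  0.05 -0.02]
xyz [[0.009, -0.005, 0.492]]
dr [-0.015, 0.007, -0.002]
```

View pics/w14.png

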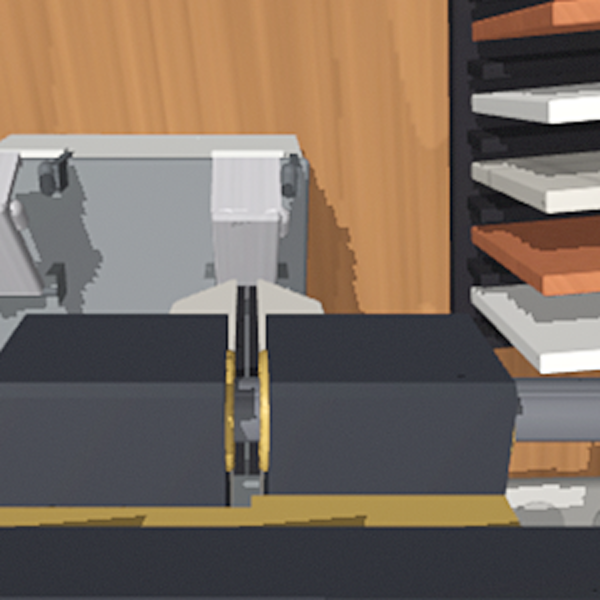

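Request:
carry_out --xyz '[[0.01,0,0.3],[0,0,0.2],[0,0,0.1],[0,0,0.08],[0,0,0.06],[0,0,0.05],[0,0,0.04],[0,0,0]]' --dr '[[0,0,0],[0,0,0],[0,0,0],[0,0,0],[0,0,0],[0,0,0],[0,0,0],[0,0,0]]'

```text
time: 26.08
tool_pos: [639.4, 227.0, 105.6]
tcp_rot: [-3.141, 0.0, 1.464]
contact_force: [-0.0, -0.5, 0.1]
grip_width: 0.4
```

Request:
carry_out --xyz '[[0,0,0.01],[0,0,0.01],[0,0,0]]' --dr '[[0,0,0],[0,0,0],[0,0,0]]'

```text
time: 26.45
tool_pos: [639.5, 227.0, 104.6]
tcp_rot: [3.141, -0.0, 1.464]
contact_force: [0.5, -0.1, 0.7]
grip_width: 0.6
```

Request:
carry_out --xyz '[[0,0,0.015],[0,0,0.015],[0,0,0]]' --dr '[[0,0,0],[0,0,0],[0,0,0]]'

```text
time: 26.82
tool_pos: [639.4, 227.0, 102.6]
tcp_rot: [-3.142, 0.0, 1.464]
contact_force: [1.2, -0.6, 1.2]
grip_width: 0.5
```

Request:
carry_out --xyz '[[0,0,0.01],[0,0,0.01],[0,0,0]]' --dr '[[0,0,0],[0,0,0],[0,0,0]]'

```text
time: 27.2
tool_pos: [639.4, 227.0, 101.5]
tcp_rot: [-3.142, -0.0, 1.464]
contact_force: [-0.4, -1.0, 1.1]
grip_width: 0.6
```

Request:
carry_out --xyz '[[0,0,0.005],[0,0,0.005],[0,0,0.005]]' --dr '[[0,0,0],[0,0,0],[0,0,0]]'

```text
time: 27.58
tool_pos: [639.5, 227.0, 100.6]
tcp_rot: [3.142, -0.0, 1.464]
contact_force: [0.4, 0.2, -0.4]
grip_width: 0.5
```

Request:
carry_out --xyz '[[0,0,0.005],[0,0,0.005],[0,0,0.005]]' --dr '[[0,0,0],[0,0,0],[0,0,0]]'

```text
time: 27.95
tool_pos: [639.5, 227.0, 99.8]
tcp_rot: [3.142, -0.0, 1.464]
contact_force: [-0.5, 0.2, 0.9]
grip_width: 0.7
```

Request:
carry_out --xyz '[[0,0,0.005],[0,0,0.005],[0,0,0.005]]' --dr '[[0,0,0],[0,0,0],[0,0,0]]'

```text
time: 28.32
tool_pos: [639.5, 227.1, 99.1]
tcp_rot: [3.141, -0.0, 1.464]
contact_force: [-1.1, 0.5, 1.9]
grip_width: 0.5
```

Request:
carry_out --xyz '[[0,0,0.005],[0,0,0.005],[0,0,0.005]]' --dr '[[0,0,0],[0,0,0],[0,0,0]]'

```text
time: 28.7
tool_pos: [639.6, 227.2, 98.4]
tcp_rot: [3.141, -0.0, 1.464]
contact_force: [-1.4, 1.0, 4.9]
grip_width: 0.2
```

Request:
carry_out --xyz '[[0,0,0.005],[0,0,0.005]]' --dr '[[0,0,0],[0,0,0]]'

```text
time: 28.95
tool_pos: [639.6, 227.3, 97.9]
tcp_rot: [3.141, -0.001, 1.464]
contact_force: [-2.0, 1.6, 6.3]
grip_width: 0.3
```

Request:
carry_out --xyz '[[0,0,0.005],[0,0,0.005]]' --dr '[[0,0,0],[0,0,0]]'

```text
time: 29.2
tool_pos: [639.5, 227.4, 97.3]
tcp_rot: [3.141, -0.001, 1.464]
contact_force: [-2.7, 1.5, 6.7]
grip_width: 0.4
```

Request:
carry_out --xyz '[[0,0,0.005],[0,0,0.005]]' --dr '[[0,0,0],[0,0,0]]'

```text
time: 29.45
tool_pos: [639.6, 227.4, 97.1]
tcp_rot: [3.141, -0.001, 1.464]
contact_force: [-3.1, 2.6, 8.9]
grip_width: 0.0
```

Request:
carry_out --xyz '[[0,0,0.005],[0,0,0.005]]' --dr '[[0,0,0],[0,0,0]]'

```text
time: 29.7
tool_pos: [639.6, 227.4, 96.0]
tcp_rot: [3.141, -0.001, 1.464]
contact_force: [-1.1, 2.2, 6.3]
grip_width: 0.5
```

Request:
carry_out --xyz '[[0,0,0.005],[0,0,0.005]]' --dr '[[0,0,0],[0,0,0]]'

```text
time: 29.95
tool_pos: [639.4, 226.7, 94.4]
tcp_rot: [-3.141, 0.001, 1.464]
contact_force: [-1.4, -0.4, 0.5]
grip_width: 0.3
```

Request:
carry_out --xyz '[[0,0,0.005],[0,0,0]]' --dr '[[0,0,0],[0,0,0]]'

```text
time: 30.2
tool_pos: [639.3, 226.7, 94.2]
tcp_rot: [-3.141, 0.0, 1.464]
contact_force: [-1.0, -0.5, -0.1]
grip_width: 0.5
```

Request:
carry_out --xyz '[[0,0,0.005],[0,0,0]]' --dr '[[0,0,0],[0,0,0]]'

```text
time: 30.45
tool_pos: [639.4, 226.8, 94.2]
tcp_rot: [-3.141, 0.0, 1.464]
contact_force: [0.3, -0.1, 0.0]
grip_width: 0.8
```

Request:
carry_out --xyz '[[0,0,0.005],[0,0,0]]' --dr '[[0,0,0],[0,0,0]]'

```text
time: 30.7
tool_pos: [639.4, 226.9, 94.2]
tcp_rot: [3.142, 0.0, 1.464]
contact_force: [0.1, -0.9, 2.0]
grip_width: 0.6
```

Request:
carry_out --xyz '[[0,0,0.005],[0,0,0]]' --dr '[[0,0,0],[0,0,0]]'

```text
time: 30.95
tool_pos: [639.5, 226.9, 94.1]
tcp_rot: [3.141, 0.0, 1.464]
contact_force: [-1.7, -2.8, 5.4]
grip_width: 0.6
```

Request:
carry_out --xyz '[[0,0,-0.1],[0,0,-0.4],[0,0,-0.5],[0,0,0],[0,0,0]]' --dr '[[0,0,0],[0,0,0],[0,0,0],[0,0,0],[0,0,0]]'

```text
time: 31.58
tool_pos: [639.0, 227.0, 152.8]
tcp_rot: [-3.14, 0.0, 1.464]
contact_force: [-0.7, 0.0, -0.3]
grip_width: 0.5
```

```bash
python3 - <<'E'
from plan import *
o=get_obs();print(o["time"],o["tool_pos"],o["contact_force"])
plan([623.4,87,154],83.9,4)
E
```

```text
31.575 [639.00480638 227.02390693 152.79223186] [-0.71477512  0.01291384 -0.3045191 ]
dist 140.8959303790753 rot deg [-0.07  0.01 -0.  ]
xyz [[-0.587, -0.003, -0.005], [-0.587, -0.003, -0.005], [-0.587, -0.003, -0.005], [-0.587, -0.003, -0.005]]
dr [-0.002, 0.0, -0.0]
```

Request:
carry_out --xyz '[[-0.3,0,0],[-0.59,0,0],[-0.59,-0.01,0],[-0.59,0,0],[-0.29,0,0],[0,0,0],[0,0,0]]' --dr '[[0,0,0],[0,0,0],[0,0,0],[0,0,0],[0,0,0],[0,0,0],[0,0,0]]'

```text
time: 32.45
tool_pos: [623.8, 87.1, 153.6]
tcp_rot: [-3.141, -0.001, 1.465]
contact_force: [-0.2, -0.2, -0.2]
grip_width: 0.5
```

```bash
python3 - <<'E'
from plan import *
plan([623.4,87,103],83.9,1)
c=capture("wrist");cv2.imwrite("pics/w15.png",c["image"])
E
```

```text
dist 50.58903838648339 rot deg [-0.01 -0.03  0.02]
xyz [[-0.003, -0.007, 0.843]]
dr [-0.001, -0.004, 0.002]
```

View pics/w15.png

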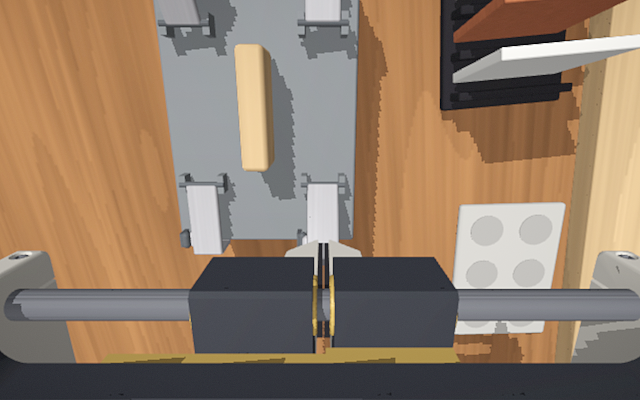

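Request:
carry_out --xyz '[[0,0,0.3],[0,0,0.2],[0,0,0.1],[0,0,0.08],[0,0,0.06],[0,0,0.05],[0,0,0.04],[0,0,0]]' --dr '[[0,0,0],[0,0,0],[0,0,0],[0,0,0],[0,0,0],[0,0,0],[0,0,0],[0,0,0]]'

```text
time: 33.5
tool_pos: [623.7, 86.2, 103.8]
tcp_rot: [-3.141, -0.0, 1.464]
contact_force: [-0.7, 0.2, 0.3]
grip_width: 0.3
```

Request:
carry_out --xyz '[[0,0,0.015],[0,0,0.015],[0,0,0]]' --dr '[[0,0,0],[0,0,0],[0,0,0]]'

```text
time: 33.88
tool_pos: [623.8, 86.3, 102.1]
tcp_rot: [3.142, -0.0, 1.464]
contact_force: [-0.2, -1.2, -0.3]
grip_width: 0.6
```

Request:
carry_out --xyz '[[0,0,0.01],[0,0,0.01],[0,0,0]]' --dr '[[0,0,0],[0,0,0],[0,0,0]]'

```text
time: 34.25
tool_pos: [623.8, 86.3, 100.9]
tcp_rot: [-3.142, -0.0, 1.464]
contact_force: [-0.7, -0.8, 0.5]
grip_width: 0.2
```

Request:
carry_out --xyz '[[0,0,0.005],[0,0,0.005],[0,0,0.005]]' --dr '[[0,0,0],[0,0,0],[0,0,0]]'

```text
time: 34.62
tool_pos: [623.8, 86.3, 100.0]
tcp_rot: [3.142, -0.0, 1.464]
contact_force: [-0.9, -0.9, -0.7]
grip_width: 0.5
```

Request:
carry_out --xyz '[[0,0,0.005],[0,0,0.005],[0,0,0.005]]' --dr '[[0,0,0],[0,0,0],[0,0,0]]'

```text
time: 35.0
tool_pos: [623.8, 86.3, 99.2]
tcp_rot: [3.142, -0.0, 1.464]
contact_force: [0.1, -0.1, 0.8]
grip_width: 1.0
```

Request:
carry_out --xyz '[[0,0,0.005],[0,0,0.005],[0,0,0.005]]' --dr '[[0,0,0],[0,0,0],[0,0,0]]'

```text
time: 35.38
tool_pos: [623.8, 86.3, 98.3]
tcp_rot: [3.141, -0.0, 1.464]
contact_force: [0.5, -0.4, 0.5]
grip_width: 0.2
```

Request:
carry_out --xyz '[[0,0,0.01],[0,0,0.01],[0,0,0]]' --dr '[[0,0,0],[0,0,0],[0,0,0]]'

```text
time: 35.75
tool_pos: [623.8, 86.3, 97.0]
tcp_rot: [-3.142, -0.0, 1.464]
contact_force: [0.1, -0.6, 0.4]
grip_width: 0.2
```

Request:
carry_out --xyz '[[0,0,0.005],[0,0,0.005],[0,0,0.005]]' --dr '[[0,0,0],[0,0,0],[0,0,0]]'

```text
time: 36.12
tool_pos: [623.8, 86.3, 96.1]
tcp_rot: [3.142, -0.0, 1.464]
contact_force: [0.3, 0.9, 0.8]
grip_width: 0.3
```

Request:
carry_out --xyz '[[0,0,0.005],[0,0,0.005],[0,0,0.005]]' --dr '[[0,0,0],[0,0,0],[0,0,0]]'

```text
time: 36.5
tool_pos: [623.8, 86.2, 95.3]
tcp_rot: [3.142, -0.0, 1.464]
contact_force: [0.3, 0.2, 0.8]
grip_width: 0.6
```

Request:
carry_out --xyz '[[0,0,0.005],[0,0,0.005],[0,0,0.005]]' --dr '[[0,0,0],[0,0,0],[0,0,0]]'

```text
time: 36.88
tool_pos: [623.9, 86.1, 94.6]
tcp_rot: [3.141, 0.0, 1.464]
contact_force: [-0.6, -1.7, 2.8]
grip_width: 0.2
```

Request:
carry_out --xyz '[[0,0,0.005],[0,0,0.005],[0,0,0.005]]' --dr '[[0,0,0],[0,0,0],[0,0,0]]'

```text
time: 37.25
tool_pos: [624.0, 86.1, 93.8]
tcp_rot: [3.141, 0.0, 1.464]
contact_force: [-0.4, -2.5, 4.2]
grip_width: 0.7
```

Request:
carry_out --xyz '[[0,0,0.005],[0,0,0.005],[0,0,0.005]]' --dr '[[0,0,0],[0,0,0],[0,0,0]]'

```text
time: 37.62
tool_pos: [624.0, 86.0, 92.9]
tcp_rot: [3.141, 0.0, 1.464]
contact_force: [0.1, -2.3, 4.9]
grip_width: 0.5
```

Request:
carry_out --xyz '[[0,0,0.005],[0,0,0.005]]' --dr '[[0,0,0],[0,0,0]]'

```text
time: 37.88
tool_pos: [624.1, 86.0, 92.6]
tcp_rot: [3.141, 0.0, 1.464]
contact_force: [-1.4, -2.9, 8.0]
grip_width: 0.2
```

Request:
carry_out --xyz '[[0,0,0.005],[0,0,0.005]]' --dr '[[0,0,0],[0,0,0]]'

```text
time: 38.12
tool_pos: [624.1, 86.2, 91.5]
tcp_rot: [3.141, -0.0, 1.464]
contact_force: [-0.2, -1.9, 5.8]
grip_width: 0.3
```

Request:
carry_out --xyz '[[0,0,0.005],[0,0,0]]' --dr '[[0,0,0],[0,0,0]]'

```text
time: 38.38
tool_pos: [623.4, 86.6, 90.3]
tcp_rot: [-3.14, -0.001, 1.464]
contact_force: [0.2, -0.0, 0.1]
grip_width: 0.4
```

Snapped; now feeling for the stop.

Request:
carry_out --xyz '[[0,0,0.005],[0,0,0]]' --dr '[[0,0,0],[0,0,0]]'

```text
time: 38.62
tool_pos: [623.5, 86.5, 90.3]
tcp_rot: [-3.141, -0.0, 1.464]
contact_force: [0.0, 0.5, 0.3]
grip_width: 0.3
```

Request:
carry_out --xyz '[[0,0,0.005],[0,0,0]]' --dr '[[0,0,0],[0,0,0]]'

```text
time: 38.88
tool_pos: [623.7, 86.3, 90.3]
tcp_rot: [-3.141, -0.0, 1.464]
contact_force: [-1.4, 0.2, -0.4]
grip_width: 0.8
```

Request:
carry_out --xyz '[[0,0,0.005],[0,0,0]]' --dr '[[0,0,0],[0,0,0]]'

```text
time: 39.12
tool_pos: [623.8, 86.3, 90.1]
tcp_rot: [3.142, -0.0, 1.464]
contact_force: [0.3, -0.8, -0.7]
grip_width: 0.2
```

Request:
carry_out --xyz '[[0,0,0.005],[0,0,0]]' --dr '[[0,0,0],[0,0,0]]'

```text
time: 39.38
tool_pos: [623.8, 86.3, 89.9]
tcp_rot: [3.141, -0.0, 1.464]
contact_force: [-0.9, -0.1, 1.3]
grip_width: 0.3
```

Request:
carry_out --xyz '[[0,0,0.005],[0,0,0]]' --dr '[[0,0,0],[0,0,0]]'

```text
time: 39.62
tool_pos: [623.9, 86.3, 89.8]
tcp_rot: [3.141, -0.0, 1.464]
contact_force: [-1.5, -0.2, 2.7]
grip_width: 0.4
```

Request:
carry_out --xyz '[[0,0,0.005],[0,0,0]]' --dr '[[0,0,0],[0,0,0]]'

```text
time: 39.88
tool_pos: [623.9, 86.3, 89.8]
tcp_rot: [3.141, -0.0, 1.464]
contact_force: [-1.4, -0.3, 5.5]
grip_width: 0.4
```

Stop felt (b home at TCP 89.8). Retract and go to d.

Request:
carry_out --xyz '[[0,0,-0.1],[0,0,-0.4],[0,0,-0.6],[0,0,0],[0,0,0]]' --dr '[[0,0,0],[0,0,0],[0,0,0],[0,0,0],[0,0,0]]'

```text
time: 40.5
tool_pos: [623.4, 86.3, 154.7]
tcp_rot: [-3.141, -0.0, 1.464]
contact_force: [0.1, -0.0, 0.2]
grip_width: 0.5
```

```bash
python3 - <<'E'
from plan import *
o=get_obs();print(o["time"],o["tool_pos"],o["contact_force"])
c=capture("wrist");cv2.imwrite("pics/w16.png",c["image"])
plan([558.8,234.6,155],83.9,4)
E
```

```text
40.5 [623.41236323  86.29277996 154.70744196] [ 0.10971584 -0.00287127  0.23639508]
dist 161.69732509275445 rot deg [-0.11  0.01 -0.  ]
xyz [[0.586, -0.332, -0.003], [0.586, -0.332, -0.003], [0.586, -0.332, -0.003], [0.586, -0.332, -0.003]]
dr [-0.003, 0.0, -0.0]
```

View pics/w16.png

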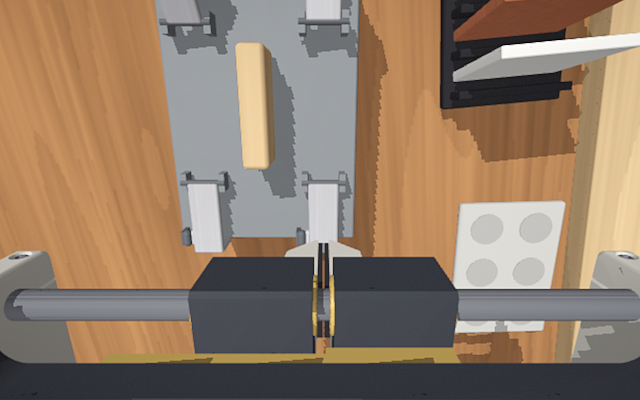

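Request:
carry_out --xyz '[[0.3,-0.17,0],[0.59,-0.33,0],[0.58,-0.33,0],[0.58,-0.33,0],[0.3,-0.17,0],[0,0,0],[0,0,0]]' --dr '[[0,0,0],[0,0,0],[0,0,0],[0,0,0],[0,0,0],[0,0,0],[0,0,0]]'

```text
time: 41.42
tool_pos: [559.8, 234.2, 155.1]
tcp_rot: [3.142, 0.0, 1.464]
contact_force: [0.5, 0.5, -0.4]
grip_width: 0.6
```

```bash
python3 - <<'E'
from plan import *
plan([558.8,234.6,103],83.9,1)
c=capture("wrist");cv2.imwrite("pics/w17.png",c["image"])
E
```

```text
dist 52.066203838755854 rot deg [ 0.    0.02 -0.03]
xyz [[0.005, -0.017, 0.868]]
dr [0.0, 0.003, -0.004]
```

View pics/w17.png

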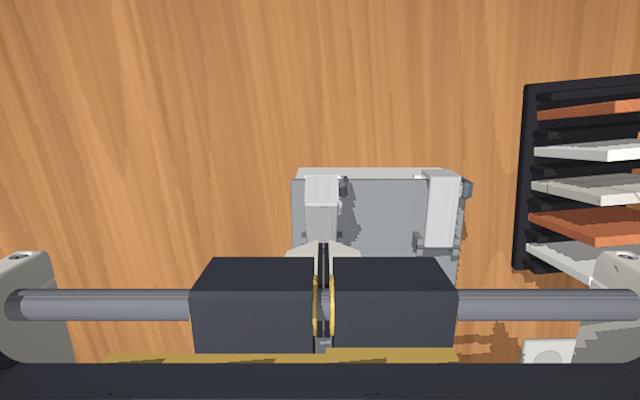

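Clip a (right) is level; clip d (under the fingers, column ~322) still raised. Descending on d.

Request:
carry_out --xyz '[[0,-0.015,0.3],[0,0,0.2],[0,0,0.1],[0,0,0.08],[0,0,0.06],[0,0,0.05],[0,0,0.04],[0,0,0]]' --dr '[[0,0,0],[0,0,0],[0,0,0],[0,0,0],[0,0,0],[0,0,0],[0,0,0],[0,0,0]]'

```text
time: 42.48
tool_pos: [558.5, 235.1, 105.3]
tcp_rot: [-3.141, 0.0, 1.464]
contact_force: [-0.2, -0.4, 0.1]
grip_width: 0.3
```

Request:
carry_out --xyz '[[0,0,0.015],[0,0,0.015],[0,0,0]]' --dr '[[0,0,0],[0,0,0],[0,0,0]]'

```text
time: 42.85
tool_pos: [558.5, 235.0, 103.6]
tcp_rot: [3.142, -0.0, 1.464]
contact_force: [0.6, 0.2, -0.1]
grip_width: 0.3
```

Request:
carry_out --xyz '[[0,0,0.01],[0,0,0.01],[0,0,0]]' --dr '[[0,0,0],[0,0,0],[0,0,0]]'

```text
time: 43.22
tool_pos: [558.5, 235.0, 102.4]
tcp_rot: [-3.142, -0.0, 1.464]
contact_force: [0.9, 0.4, 0.0]
grip_width: 0.2
```

Request:
carry_out --xyz '[[0,0,0.01],[0,0,0.01],[0,0,0]]' --dr '[[0,0,0],[0,0,0],[0,0,0]]'

```text
time: 43.6
tool_pos: [558.5, 235.1, 101.2]
tcp_rot: [-3.142, -0.0, 1.464]
contact_force: [0.2, 0.5, 0.7]
grip_width: 0.4
```

Request:
carry_out --xyz '[[0,0,0.005],[0,0,0.005],[0,0,0.005]]' --dr '[[0,0,0],[0,0,0],[0,0,0]]'

```text
time: 43.98
tool_pos: [558.6, 235.1, 100.3]
tcp_rot: [3.142, -0.0, 1.464]
contact_force: [1.0, 1.6, 0.2]
grip_width: 0.5
```

Request:
carry_out --xyz '[[0,0,0.005],[0,0,0.005],[0,0,0.005]]' --dr '[[0,0,0],[0,0,0],[0,0,0]]'

```text
time: 44.35
tool_pos: [558.6, 235.1, 99.4]
tcp_rot: [3.142, -0.0, 1.464]
contact_force: [0.4, 0.2, 0.3]
grip_width: 0.5
```

Request:
carry_out --xyz '[[0,0,0.005],[0,0,0.005],[0,0,0.005]]' --dr '[[0,0,0],[0,0,0],[0,0,0]]'

```text
time: 44.72
tool_pos: [558.5, 235.1, 98.5]
tcp_rot: [3.142, -0.0, 1.464]
contact_force: [0.4, 0.5, 0.2]
grip_width: 0.3
```

Request:
carry_out --xyz '[[0,0,0.005],[0,0,0.005],[0,0,0.005]]' --dr '[[0,0,0],[0,0,0],[0,0,0]]'

```text
time: 45.1
tool_pos: [558.6, 235.1, 97.6]
tcp_rot: [3.142, -0.0, 1.464]
contact_force: [0.3, 0.2, 0.1]
grip_width: 0.4
```

Request:
carry_out --xyz '[[0,0,0.005],[0,0,0.005],[0,0,0.005]]' --dr '[[0,0,0],[0,0,0],[0,0,0]]'

```text
time: 45.48
tool_pos: [558.6, 235.1, 96.8]
tcp_rot: [3.141, -0.0, 1.464]
contact_force: [-0.2, -0.1, 1.5]
grip_width: 0.6
```

Request:
carry_out --xyz '[[0,0,0.005],[0,0,0.005],[0,0,0.005]]' --dr '[[0,0,0],[0,0,0],[0,0,0]]'

```text
time: 45.85
tool_pos: [558.6, 235.2, 96.1]
tcp_rot: [3.141, -0.0, 1.464]
contact_force: [-1.0, 1.0, 4.1]
grip_width: 0.6
```

Request:
carry_out --xyz '[[0,0,0.005],[0,0,0.005],[0,0,0.005]]' --dr '[[0,0,0],[0,0,0],[0,0,0]]'

```text
time: 46.22
tool_pos: [558.6, 235.4, 95.3]
tcp_rot: [3.141, -0.001, 1.464]
contact_force: [-0.8, 1.1, 6.3]
grip_width: 0.8
```

Request:
carry_out --xyz '[[0,0,0.005],[0,0,0.005]]' --dr '[[0,0,0],[0,0,0]]'

```text
time: 46.48
tool_pos: [558.7, 235.4, 95.1]
tcp_rot: [3.141, -0.001, 1.464]
contact_force: [-3.3, 1.2, 8.8]
grip_width: 0.5
```

Request:
carry_out --xyz '[[0,0,0.005],[0,0,0.005]]' --dr '[[0,0,0],[0,0,0]]'

```text
time: 46.72
tool_pos: [558.6, 235.5, 94.2]
tcp_rot: [3.141, -0.001, 1.464]
contact_force: [-1.6, 1.7, 6.6]
grip_width: 0.7
```

Request:
carry_out --xyz '[[0,0,0.005],[0,0,0]]' --dr '[[0,0,0],[0,0,0]]'

```text
time: 46.98
tool_pos: [558.6, 235.5, 94.1]
tcp_rot: [3.141, -0.001, 1.464]
contact_force: [-2.5, 3.4, 6.3]
grip_width: 0.6
```

Request:
carry_out --xyz '[[0,0,0.005],[0,0,0]]' --dr '[[0,0,0],[0,0,0]]'

```text
time: 47.22
tool_pos: [558.6, 235.1, 93.1]
tcp_rot: [3.141, -0.0, 1.464]
contact_force: [-0.7, 1.7, 2.3]
grip_width: 0.0
```

Request:
carry_out --xyz '[[0,0,0.005],[0,0,0]]' --dr '[[0,0,0],[0,0,0]]'

```text
time: 47.48
tool_pos: [558.6, 235.1, 92.8]
tcp_rot: [3.141, -0.0, 1.464]
contact_force: [-0.8, 0.8, 3.1]
grip_width: 0.5
```

Request:
carry_out --xyz '[[0,0,0.005],[0,0,0]]' --dr '[[0,0,0],[0,0,0]]'

```text
time: 47.72
tool_pos: [558.2, 234.7, 92.0]
tcp_rot: [-3.141, 0.001, 1.464]
contact_force: [0.7, -0.3, -0.5]
grip_width: 0.3
```

Request:
carry_out --xyz '[[0,0,0.005],[0,0,0]]' --dr '[[0,0,0],[0,0,0]]'

```text
time: 47.98
tool_pos: [558.5, 234.9, 92.1]
tcp_rot: [-3.141, 0.0, 1.464]
contact_force: [0.4, -0.3, 0.4]
grip_width: 0.2
```

Request:
carry_out --xyz '[[0,0,0.005],[0,0,0]]' --dr '[[0,0,0],[0,0,0]]'

```text
time: 48.22
tool_pos: [558.6, 235.1, 91.9]
tcp_rot: [3.142, -0.0, 1.464]
contact_force: [0.0, -0.7, -0.0]
grip_width: 0.6
```

Request:
carry_out --xyz '[[0,0,0.005],[0,0,0]]' --dr '[[0,0,0],[0,0,0]]'

```text
time: 48.48
tool_pos: [558.6, 235.1, 91.8]
tcp_rot: [3.141, -0.0, 1.464]
contact_force: [-0.5, -0.6, 3.0]
grip_width: 0.2
```

Request:
carry_out --xyz '[[0,0,0.005],[0,0,0]]' --dr '[[0,0,0],[0,0,0]]'

```text
time: 48.72
tool_pos: [558.6, 235.1, 91.8]
tcp_rot: [3.141, -0.0, 1.464]
contact_force: [-1.6, -0.7, 5.5]
grip_width: 0.8
```

Request:
carry_out --xyz '[[0,0,-0.1],[0,0,-0.4],[0,0,-0.8],[0,0,-0.8],[-0.3,-0.6,-0.3],[-0.5,-0.9,0],[-0.5,-0.9,0],[0,0,0]]' --dr '[[0,0,0],[0,0,0],[0,0,0],[0,0,0],[0,0,0],[0,0,0],[0,0,0],[0,0,0]]'

```text
time: 49.72
tool_pos: [402.4, 171.6, 234.9]
tcp_rot: [-3.138, 0.001, 1.464]
contact_force: [1.3, 0.7, 0.6]
grip_width: 0.3
```

Request:
carry_out --xyz '[[-0.5,-0.3,0],[-0.5,-0.3,0],[0,0,0],[0,0,0]]' --dr '[[0,0,0],[0,0,0],[0,0,0],[0,0,0]]'

```text
time: 50.22
tool_pos: [366.1, 117.3, 235.8]
tcp_rot: [3.14, -0.001, 1.464]
contact_force: [0.9, 0.1, 0.5]
grip_width: 0.2
```

```bash
python3 - <<'E'
from plan import *
o=get_obs();print(o["time"],o["tool_pos"],o["contact_force"])
c=capture("wrist");cv2.imwrite("pics/w18.png",c["image"])
c=capture("side");crop(c,240,60,400,200,4,"pics/s18.png")
c=capture("top");cv2.imwrite("pics/t18.png",c["image"])
E
```

```text
50.225 [366.11303215 117.27124158 235.78185477] [0.93742785 0.07078015 0.46315674]
```

View pics/w18.png

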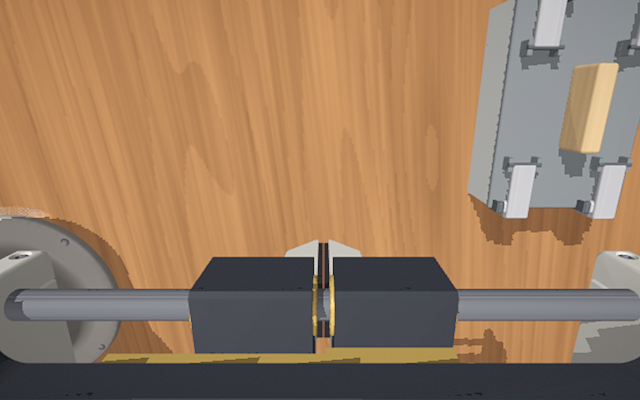

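View pics/s18.png

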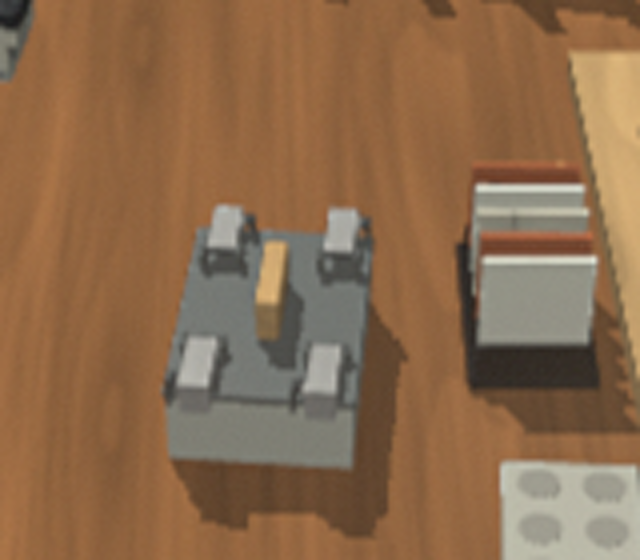

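View pics/t18.png

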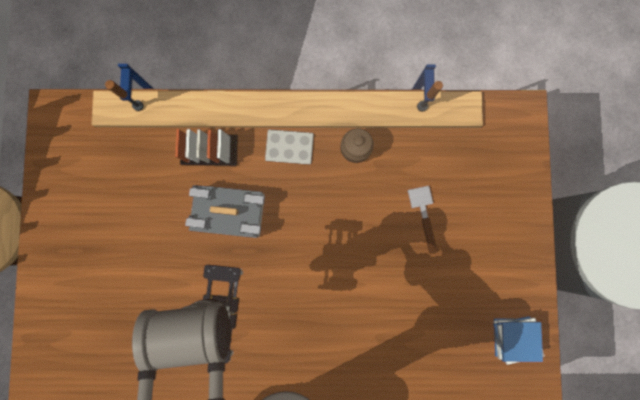

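All four levers lie level, the lid sits flat on the rim and the bystanders are where they were, so I'm handing in.

```bash
python3 -c "
from plant import *
print(close_job())"
```

```text
the job is handed in; nothing more can be done
None
```

The lid is seated on the box and all four clips are snapped home. I pressed them in the order c, a (its diagonal), b, d, and handed in at about 50 s of the 72 s allowed.

- **Lid:** I gripped it by its handle and lowered it until the rim took its weight. I then let go with all four clips still raised, and the pictures showed it flat on the rim.
- **Clips:** For each clip the push-back rose to about 8–9 N and then fell to near zero as it snapped. Pressing on, I felt the stop at 5–7 N. The highest vertical force I read was about 9 N, but readings come only at the end of each move, so brief peaks between them were not seen.
- **Hinge heights:** The stops came at tool heights of 90.0 mm (c), 94.1 mm (a), 89.8 mm (b) and 91.8 mm (d). These differences are within the ±5 mm the task allows.
- **Last checks:** The final pictures show all four levers level and the lid flat. The rack, jar, palette and scraper are where they started, and the arm is clear and touching nothing.
- **Disagreement between views:** The side and wrist cameras put the box about 4 mm apart, and a rough first estimate from the top camera was also about 4 mm off. I relied on the wrist view, and the lid went in without touching the walls.

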